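# Sort two rotors on the knife-edge balance

### The job

Check the two brass-ended rotors one at a time on the knife-edge stand: gently lower a rotor so that the groove under its hub sits across the edge, let go, and see whether it stays level or one end dips to the rubber pad. Then stand it in the white tray if it stays level, or in the red tray if it dips, before you touch the other rotor. Do not topple the rotors, and leave the caliper and the loupe where they are.

Things in the scene. Friction and masses are not known exactly. Their poses are not given: they have to be found in the camera images.
- rotor_1_grip (a point): Centre of the black square spigot (16 mm in x, 20 in y, 44 tall) on the hub of one rotor, to be gripped by its x faces. 68 mm above the rotor's underside; the hub's top (20 mm in x, 34 in y) is 22 mm below this point. Axes are the rotor's: z up, y along the arms.
- rotor_1_groove (a point): Apex of the V groove under the hub of the first rotor: 32 mm below its grip point, 36 mm above the underside of the cylinders. The groove runs along the rotor's x (20 mm), is 18 mm wide at its mouth and 13 mm deep, and is the rotor's pivot; the centre of mass lies about 18 mm below it.
- rotor_1: One rotor, 255 g more or less, 146 mm (y) x 26 (x) x 90 tall: aluminium hub, two drooping arms along y, each with an upright brass cylinder (26 mm across, 24 tall, 60 mm from the middle) on which it stands. Origin midway between the cylinders, on the underside. The rotors look alike; each may be balanced or too heavy at one end.
- rotor_2_grip (a point): Centre of the black square spigot (16 mm in x, 20 in y, 44 tall) on the hub of the other rotor, to be gripped by its x faces. 68 mm above the rotor's underside; the hub's top (20 mm in x, 34 in y) is 22 mm below this point. Axes are the rotor's: z up, y along the arms.
- rotor_2_groove (a point): Apex of the V groove under the hub of the other rotor: 32 mm below its grip point, 36 mm above the underside of the cylinders. The groove runs along the rotor's x (20 mm), is 18 mm wide at its mouth and 13 mm deep, and is the rotor's pivot; the centre of mass lies about 18 mm below it.
- rotor_2: The other rotor, 255 g more or less, 146 mm (y) x 26 (x) x 90 tall: aluminium hub, two drooping arms along y, each with an upright brass cylinder (26 mm across, 24 tall, 60 mm from the middle) on which it stands. Origin midway between the cylinders, on the underside. The rotors look alike; each may be balanced or too heavy at one end.
- stand_edge (a point): Middle of the knife edge, on its very top, 66 mm above the bench. The edge is 70 mm long along this x, 3 mm thick, rounded at the top; z is up. A rotor sits on it with its arms along this y, either way round. A good rotor, let go, stays within a few degrees of level; a bad one dips in about half a second by some 0.25 rad about x, its heavy end on a rubber pad.
- stand: Knife-edge balance stand, fixed: grey base 110 x 180 x 10 mm with a steel blade across the middle along x, and a black rubber pad (top at 12 mm) on each side at y = +60 and -60 mm. Origin under the middle of the base.
- white_tray: Shallow white tray for balanced rotors, fixed: 108 mm (x) x 200 mm (y) x 16 mm high outside, walls and floor 4 mm. Origin under its middle.
- red_tray: Shallow red tray for rejected rotors, the same size as the white one, fixed. Origin under its middle.
- caliper: Digital caliper lying on the bench, 61 x 180 x 13 mm: leave it alone.
- loupe: Small black eye loupe, 35 mm across, 32 tall: leave it alone.
There are look-alikes about, which are no part of the job. Leave any blue look-alike of the rotor_2 alone.

How it is judged:
By the outcome, as a careful person would: the job done as asked, in the order asked, and still so for the second after the job is handed in, with the robot touching nothing.
It also fails if it takes over 72 s, if anything falls off the work surface, if the arm or the gripper's body presses on something with over 40 N, if the wrist force passes 120 N, or if a joint passes its speed limit or range.

### The arm

A 6-joint arm with a two-finger parallel gripper is mounted at the origin on a cart in front of the work surface, level with it; the furniture and walls round the work are solid. World frame = base frame: x ahead of the robot, y to its left, z up, the work surface at z = 0. Lengths are in m, angles in rad, forces in N, time in s.
With the tool pointing down it reaches from about 0.35 to 0.775 m from the base axis. Payload 5.5 kg.
Tool frame: the origin (TCP) lies at the very end of the fingers, on their centre line; the grasp point (between the pads) lies 19 mm behind it; x points along the fingers, y is the direction in which the jaws open and shut, and the axes are right-handed (so a half turn about x gives the same grasp; the last joint's range is limited). The gripper opens to 85 mm and grips with 20 to 120 N. Pads are 22 mm wide; open, the fingers measure 114 mm over their backs; the gripper's body (76 mm by 85 mm) begins 54 mm behind the grasp point. The pads swing forward as they close: fully open they stand 13 mm farther back than shut.
Start: joints at [-1.388, 0.313, 0.046, 1.304, 0, 1.431], TCP at [0.182, -0.545, 0.231] pointing down, gripper open.
Joint ranges: [-2.76, 2.76], [-0.86, 1.69], [-1.03, 1.26], [-2.2, 2.34], [-1.47, 1.5], [-3.14, 3.14]. Speed limits (rad/s): [2.57, 2.57, 3.14, 3.14, 3.14, 3.14].

### API

Orientations are given as a unit quaternion [w, x, y, z].
In Python, from workcell import env gives the robot as it stands.
- The arm moves only by the tool servo_tool, never from a script. Its argument "increments" is a list of rows, each an object with "offset": the shift along the tool's x, y, z in cm, a list of three; "yaw": the turn about the tool's x in degrees. In form: [{"offset": [x, y, z], "yaw": yaw}, ...]. A call has exactly 8 rows; each row is the pose to reach, as a shift and turn from the pose commanded when the call began, along the tool's axes at that moment; what a row does not reach only later rows make up. A row lasts 1/10 s, in which the tool goes at most 50 mm and 8.59 degrees, less where a joint would pass 70% of its speed; a pose out of reach is approached as far as the arm can. A call with a gripper value outside its range is refused whole. "claw" is the opening, from 0 (shut) to 1 (fully open), set as the call begins (left out, the last holds). The fingers move at their own pace and stop on an object; "force" is the grip in N (left out, the last holds). Time passes only in rows, so rows that repeat a pose let the fingers close, or fill a call up. It gives the time, the measured TCP pose, the force and the opening at its end, in the units of the state.
- env.get_state(): the state, without advancing time (a new reading comes with each control period).
- env.read_camera(name): name is "scene" or "top"; returns (picture, depth): 420x560x3 uint8, red, green, blue; 420x560 float32, m along the optical axis (not along the pixel's ray), 0 where there is no reading.
- env.camera_model(name): a dict with "vertical_fov" (degrees; the focal length in pixels is half the picture's height over the tangent of half this angle, whatever the lens; pixels are square), "cx", "cy" (the principal point, pixels), "world_from_camera" (4x4, takes a point from camera to world coordinates). Camera axes: x right, y up, looking along -z (the intrinsics and any distortion apply to the point x, -y, -z); pixel columns grow to the right and rows downward; lengths in m; the calibration is good to about 2 mm. A picture is of the moment at which its call begins. camera_model takes no time and is no camera call.
- env.hand_in(): hands the job in, once; it reports no verdict.
The state is a dict: "clock": time; "joint_pos": joint angles; "qvel": joint speeds; "tau": joint torques, N m; "tcp_pos": TCP position; "orientation": TCP orientation; "wrist_force": force on the tool from outside, world axes, zero at the start; "ft_torque": the same for the moment, N m; "finger_gap": finger opening in m.
Only numpy, scipy, OpenCV 4.12 (cv2) and the standard library are available. Lean on these libraries where they do the work, as an engineer would, in place of code of your own. Each camera call takes 0.05 s, during which the arm holds its last target.

## Working session

There is one attempt and no reset: what is moved stays moved. The work goes in short steps, Python scripts to look and compute and a tool call to move; the robot and the scene stay as the last step left them, time stands still between calls to the robot, and variables do not carry over. Pictures are saved under pics/ and viewed, and the job is handed in when it is done.

Besides the shell and the picture viewer there is one more tool, called after ">>>" as name(argument=value, ...), one argument or row to a line, values as JSON. servo_tool: Moves the arm, as the interface text tells. Its arguments: {"type":"object","properties":{"increments":{"type":"array","items":{"type":"object","properties":{"offset":{"type":"array","items":{"type":"number"}},"yaw":{"type":"number"}}}},"claw":{"type":"number"},"force":{"type":"number"}},"required":["increments"]}

```bash
mkdir -p pics; ls
cat > h.py <<'E'
import numpy as np, cv2, pickle
from workcell import env
def snap(name,tag):
    im,d=env.read_camera(name); cv2.imwrite(f'pics/{tag}.png',im[:,:,::-1]); np.savez(f'pics/{tag}.npz',im=im,d=d)
    return im,d
def model(name):
    m=env.camera_model(name); f=210/np.tan(np.radians(m['vertical_fov'])/2)
    return m,f
E
python3 - <<'E'
from h import *
for n in ('scene','top'):
    im,d=snap(n,n+'0'); m,f=model(n); print(n,m,f)
print(env.get_state())
E
```

```text
pics
scene {'vertical_fov': 49.90526230552105, 'cx': 279.28304869035827, 'cy': 198.65893583415954, 'world_from_camera': array([[-0.77215099,  0.40778952, -0.48733003, -0.23862299],
       [-0.63516012, -0.51802902,  0.57290275,  1.09691069],
       [-0.01882736,  0.75190002,  0.65900826,  1.08342298],
       [ 0.        ,  0.        ,  0.        ,  1.        ]])} 451.32023975531644
top {'vertical_fov': 51.09119594049295, 'cx': 278.8613433174514, 'cy': 203.18915776089466, 'world_from_camera': array([[-0.00286222,  0.98416081, -0.17725492,  0.22767919],
       [-0.99998453, -0.00366239, -0.00418724,  0.21105277],
       [-0.00477009,  0.17724019,  0.98415606,  1.63205236],
       [ 0.        ,  0.        ,  0.        ,  1.        ]])} 439.3739339649154
{'clock': 0.1, 'joint_pos': array([-1.38758683e+00,  3.13925748e-01,  4.50603180e-02,  1.30360704e+00,
       -1.64780747e-05,  1.43120133e+00]), 'qvel': array([-0.00048965, -0.00227321,  0.00324581, -0.00085127, -0.00051766,
        0.00085369]), 'tau': array([ 1.67001530e-03, -4.81726134e+01,  2.99244261e+01,  1.27586012e-02,
       -1.89406524e-04,  8.13598660e-06]), 'tcp_pos': array([ 0.18230731, -0.54483338,  0.2304846 ]), 'orientation': array([-0.11304137, -0.69789746, -0.11422605,  0.69793495]), 'wrist_force': array([0.01095012, 0.47977932, 0.22900407]), 'ft_torque': array([ 0.00369498, -0.00315827, -0.01703646]), 'finger_gap': 0.08568863257345191}
```

View pics/scene0.png

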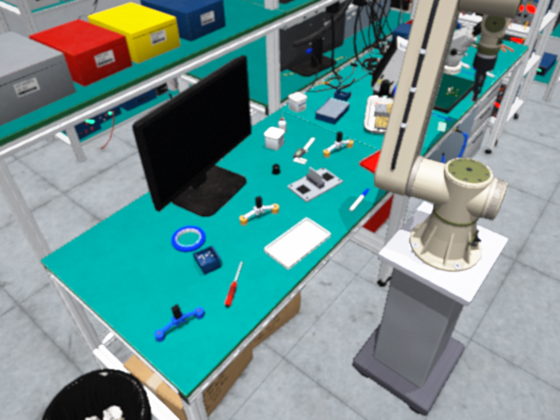

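View pics/top0.png

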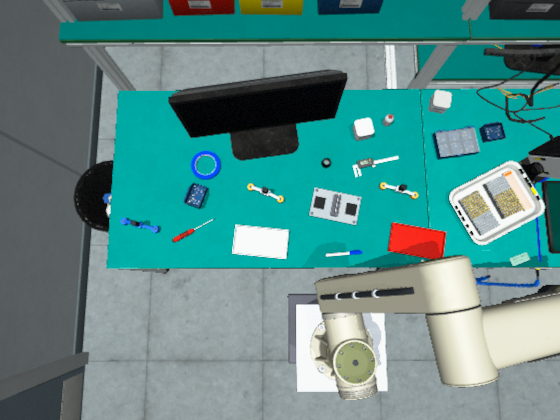

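The scene picture shows the white-armed, brass-ended rotors at (262,210) and (338,147). The blue look-alike is at (180,322), the stand at (315,182), the white tray at (298,243), and the red tray sits behind the arm at (372,162). In the top picture the rotors are at (266,192) and (399,189), the blue one at (140,224), the stand at (335,206), the white tray at (260,242), and the red tray at (417,240). The rotor candidates are those two plus the blue one, which I exclude. Next are close crops.

Run:
```python
from h import *
t=np.load('pics/top0.npz')['im'][:,:,::-1]; s=np.load('pics/scene0.npz')['im'][:,:,::-1]
r=lambda im,x,y,w,h,S:cv2.resize(im[y:y+h,x:x+w],None,fx=S,fy=S,interpolation=cv2.INTER_NEAREST)
cv2.imwrite('pics/c1.png',r(t,225,145,225,120,3.5)) if 0 else cv2.imwrite('pics/c1.png',cv2.resize(t[145:265,225:450],(787,420),interpolation=cv2.INTER_CUBIC))
cv2.imwrite('pics/c2.png',cv2.resize(s[120:270,230:400],(680,600),interpolation=cv2.INTER_CUBIC))
```

```text
(no output)
```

View pics/c1.png

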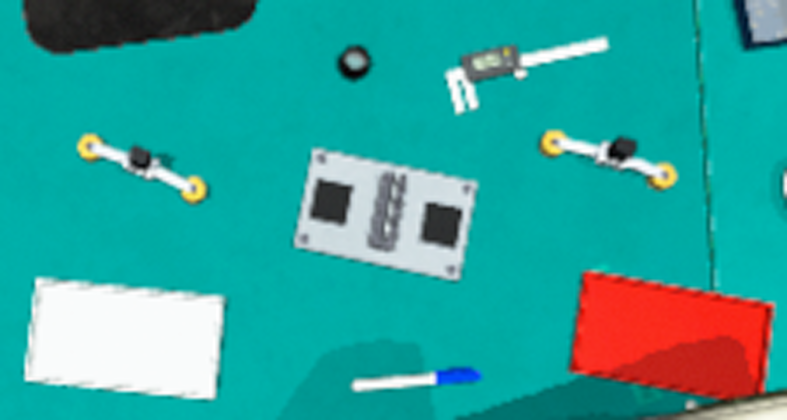

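View pics/c2.png

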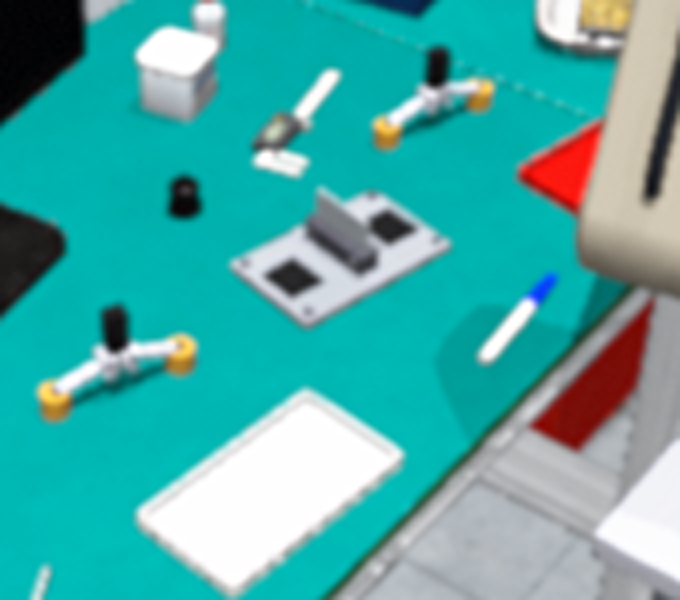

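The crops confirm both choices: white arms, brass ends and a black spigot. The caliper is near the right rotor, at crop (490,65), and the loupe is in between at (353,62). Now I'll measure.

```bash
cat >> h.py <<'E'
def ray(name,uv):
    m,f=model(name); T=m['world_from_camera']; u,v=uv
    d=np.array([(u-m['cx'])/f,-(v-m['cy'])/f,-1.]); return T[:3,3],T[:3,:3]@d
def onz(name,uv,z):
    o,d=ray(name,uv); return o+d*(z-o[2])/d[2]
def tri(a,b):
    (o1,d1),(o2,d2)=a,b; d1=d1/np.linalg.norm(d1); d2=d2/np.linalg.norm(d2)
    A=np.stack([d1,-d2],1); t=np.linalg.lstsq(A,o2-o1,rcond=None)[0]
    p,q=o1+t[0]*d1,o2+t[1]*d2; return (p+q)/2,np.linalg.norm(p-q)
def proj(name,P):
    m,f=model(name); q=np.linalg.inv(m['world_from_camera'])@np.r_[P,1]
    return np.array([m['cx']+f*q[0]/-q[2], m['cy']-f*q[1]/-q[2]])
def blobs(mask,box,amin=4):
    x0,y0,x1,y1=box; M=np.zeros_like(mask,np.uint8); M[y0:y1,x0:x1]=mask[y0:y1,x0:x1]
    n,l,st,c=cv2.connectedComponentsWithStats(M,connectivity=8)
    return [(c[i],st[i]) for i in range(1,n) if st[i][4]>=amin]
def hsv(im): return cv2.cvtColor(im,cv2.COLOR_RGB2HSV).astype(int)
def brass(im): h=hsv(im); return ((h[...,0]>12)&(h[...,0]<35)&(h[...,1]>90)&(h[...,2]>110)).astype(np.uint8)
def black(im): return (im.max(2)<60).astype(np.uint8)
E
python3 - <<'E'
from h import *
for n,boxes in (('top',[(240,175,292,212),(372,175,425,205)]),('scene',[(236,190,284,228),(318,128,358,160)])):
    im=np.load(f'pics/{n}0.npz')['im']; d=np.load(f'pics/{n}0.npz')['d']
    for b in boxes:
        print(n,b)
        for c,s in blobs(brass(im),b): print(' brass',c.round(2),s, onz(n,c,.024 if n=='top' else .014).round(4))
        for c,s in blobs(black(im),b): print(' black',c.round(2),s, onz(n,c,.08).round(4), d[int(round(c[1])),int(round(c[0]))])
E
```

```text
top (240, 175, 292, 212)
 brass [249.76 186.72] [247 184   7   7  25] [0.5804 0.3267 0.024 ]
 brass [280.56 199.3 ] [277 196   7   7  27] [0.532  0.2115 0.024 ]
 black [265.44 191.  ] [263 189   5   4   9] [0.5521 0.2659 0.08  ] 1.5763328
top (372, 175, 425, 205)
 brass [382.12 185.58] [380 183   6   6  26] [ 0.5828 -0.1686  0.024 ]
 brass [414.76 195.36] [411 192   7   7  25] [ 0.5451 -0.2884  0.024 ]
 black [401.93 187.25] [399 185   7   6  28] [ 0.564  -0.2265  0.08  ] 0.0
scene (236, 190, 284, 228)
 brass [274.95 208.81] [272 204   6   9  37] [0.5298 0.2183 0.014 ]
 brass [243.07 220.22] [240 216   8   9  45] [0.5785 0.3301 0.014 ]
 black [258.16 201.69] [256 197   5  11  45] [0.5493 0.2803 0.08  ] 1.5186429
scene (318, 128, 358, 160)
 brass [349.83 143.83] [347 141   6   6  24] [ 0.5413 -0.2808  0.014 ]
 brass [326.03 153.13] [324 150   6   7  31] [ 0.5811 -0.166   0.014 ]
 black [338.89 136.53] [337 133   5   8  36] [ 0.5553 -0.2124  0.08  ] 1.8078356
```

Run:
```python
from h import *
def rect(n,mask,box,z):
    x0,y0,x1,y1=box; M=np.zeros(mask.shape,np.uint8); M[y0:y1,x0:x1]=mask[y0:y1,x0:x1]
    M=cv2.morphologyEx(M,cv2.MORPH_CLOSE,np.ones((5,5),np.uint8))
    cs,_=cv2.findContours(M,cv2.RETR_EXTERNAL,cv2.CHAIN_APPROX_NONE); c=max(cs,key=cv2.contourArea)
    h=cv2.convexHull(c)[:,0].astype(float)
    P=np.array([onz(n,p,z)[:2] for p in h]); r=cv2.minAreaRect((P*1000).astype(np.float32))
    print(n,box,'rect',np.round(r[0],1),np.round(r[1],1),round(r[2],1))
for n,bw,br,bs in (('top',(225,215,300,265),(380,215,450,262),(302,180,368,230)),('scene',(255,212,340,275),(355,140,384,178),(284,164,348,204))):
    im=np.load(f'pics/{n}0.npz')['im']; h=hsv(im)
    rect(n,((h[...,1]<40)&(h[...,2]>150)),bw,.016)
    rect(n,(((h[...,0]<8)|(h[...,0]>172))&(h[...,1]>150)&(h[...,2]>60)),br,.016)
    rect(n,((h[...,1]<70)),bs,.010)
t=np.load('pics/top0.npz')['im'][:,:,::-1]; s=np.load('pics/scene0.npz')['im'][:,:,::-1]
cv2.imwrite('pics/c3.png',cv2.resize(t[175:235,295:375],None,fx=9,fy=9,interpolation=cv2.INTER_CUBIC))
cv2.imwrite('pics/c4.png',cv2.resize(s[160:208,280:350],None,fx=10,fy=10,interpolation=cv2.INTER_CUBIC))
# depth heights
for n in('top','scene'):
    d=np.load(f'pics/{n}0.npz')['d']; m,f=model(n); T=m['world_from_camera']
    u,v=np.meshgrid(np.arange(560),np.arange(420)); X=np.stack([(u-m['cx'])/f*d,-(v-m['cy'])/f*d,-d],-1)@T[:3,:3].T+T[:3,3]
    X[d==0]=np.nan; np.save(f'pics/{n}xyz.npy',X)
    for b in ([(240,175,292,212),(372,175,425,205),(302,180,368,230)] if n=='top' else [(236,190,284,228),(318,128,358,160),(284,164,348,204)]):
        Z=X[b[1]:b[3],b[0]:b[2],2]; i=np.nanargmax(Z); print(n,b,'z max',X[b[1]:b[3],b[0]:b[2]].reshape(-1,3)[i].round(3), 'median',np.nanmedian(Z).round(4), np.sort(Z[~np.isnan(Z)])[-6:].round(3))
```

```text
top (225, 215, 300, 265) rect [376.3 286.9] [200.3 108.3] 84.1
top (380, 215, 450, 262) rect [ 375.5 -288.1] [199.2 106.9] 79.5
top (302, 180, 368, 230) rect [509.    8.4] [179.4 109.2] 77.6
scene (255, 212, 340, 275) rect [371.5 294.1] [207.3 116.4] 84.1
scene (355, 140, 384, 178) rect [ 418.3 -230.9] [ 64.2 144.6] 19.5
scene (284, 164, 348, 204) rect [518.2  12.1] [182.7 139.9] 77.9
top (240, 175, 292, 212) z max [0.552 0.278 0.098] median 0.0 [0.093 0.094 0.094 0.096 0.097 0.098]
top (372, 175, 425, 205) z max [ 0.569 -0.226  0.097] median 0.0008 [0.092 0.092 0.093 0.093 0.094 0.097]
top (302, 180, 368, 230) z max [0.538 0.003 0.071] median 0.0033 [0.068 0.069 0.069 0.07  0.07  0.071]
scene (236, 190, 284, 228) z max [0.557 0.276 0.094] median -0.0004 [0.089 0.09  0.092 0.092 0.094 0.094]
scene (318, 128, 358, 160) z max [ 0.568 -0.23   0.092] median -0.0006 [0.088 0.089 0.09  0.091 0.092 0.092]
scene (284, 164, 348, 204) z max [0.511 0.016 0.072] median 0.0011 [0.066 0.067 0.067 0.068 0.069 0.072]
```

View pics/c3.png

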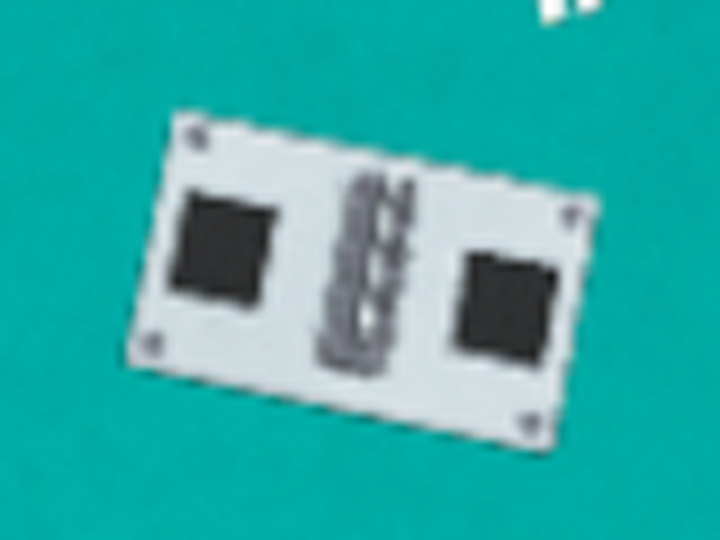

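View pics/c4.png

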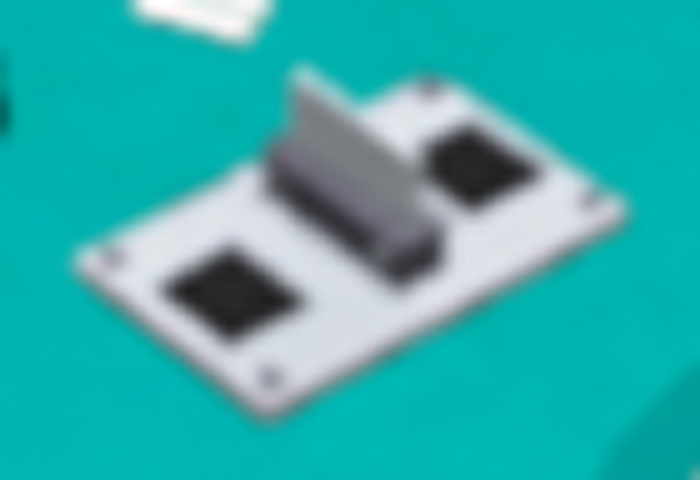

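Run:
```python
from h import *
B={'top':[(310,192,328,212),(342,200,360,218)],'scene':[(293,182,312,196),(320,170,336,183)]}
R={}
for n in B:
    im=np.load(f'pics/{n}0.npz')['im']
    for i,b in enumerate(B[n]):
        L=blobs(black(im),b,8); c,s=max(L,key=lambda q:q[1][4]); R[n,i]=c; print(n,i,c.round(2),s[4],onz(n,c,.012).round(4))
for i in (0,1): p,e=tri(ray('top',R['top',i]),ray('scene',R['scene',i])); print('pad tri',p.round(4),e.round(4))
# spigot & brass tri
P=[('A spig',(265.44,191),(258.16,201.69)),('B spig',(401.93,187.25),(338.89,136.53)),('A b1',(249.76,186.72),(243.07,220.22)),('A b2',(280.56,199.3),(274.95,208.81)),('B b1',(382.12,185.58),(326.03,153.13)),('B b2',(414.76,195.36),(349.83,143.83))]
for k,a,b in P: p,e=tri(ray('top',a),ray('scene',b)); print(k,p.round(4),e.round(4))
# spigot tops / bright rotors overlay
for P in ([.556,.269,.09],[.564,-.2285,.09],[.509,.0084,.066]): print(P,proj('top',P).round(1),proj('scene',P).round(1))
t=np.load('pics/top0.npz')['im'][:,:,::-1]; s=np.load('pics/scene0.npz')['im'][:,:,::-1]
a=[cv2.resize(x,(400,300),interpolation=cv2.INTER_CUBIC) for x in (t[174:210,242:290],t[172:208,375:423],s[192:228,236:284],s[127:163,314:362])]
cv2.imwrite('pics/c5.png',np.vstack([np.hstack(a[:2]),np.hstack(a[2:])]))
```

```text
top 0 [319.23 202.13] 91 [0.5229 0.0667 0.012 ]
top 1 [350.89 208.66] 93 [ 0.4977 -0.051   0.012 ]
scene 0 [302.61 189.11] 44 [0.52  0.071 0.012]
scene 1 [326.82 176.45] 33 [ 0.4929 -0.0454  0.012 ]
pad tri [0.5238 0.0662 0.0069] 0.0002
pad tri [ 0.4983 -0.0525  0.0051] 0.0013
A spig [0.5574 0.268  0.0662] 0.0056
B spig [ 0.5668 -0.2307  0.0659] 0.0007
A b1 [0.5828 0.3272 0.0095] 0.0018
A b2 [0.5355 0.2116 0.0059] 0.0003
B b1 [ 0.5859 -0.1726  0.0083] 0.0009
B b2 [ 0.5492 -0.2949  0.0031] 0.0001
[0.556, 0.269, 0.09] [264.5 189.4] [258.7 196.9]
[0.564, -0.2285, 0.09] [403.2 186.7] [339.5 131.9]
[0.509, 0.0084, 0.066] [336.7 203.2] [315.5 170.4]
```

View pics/c5.png

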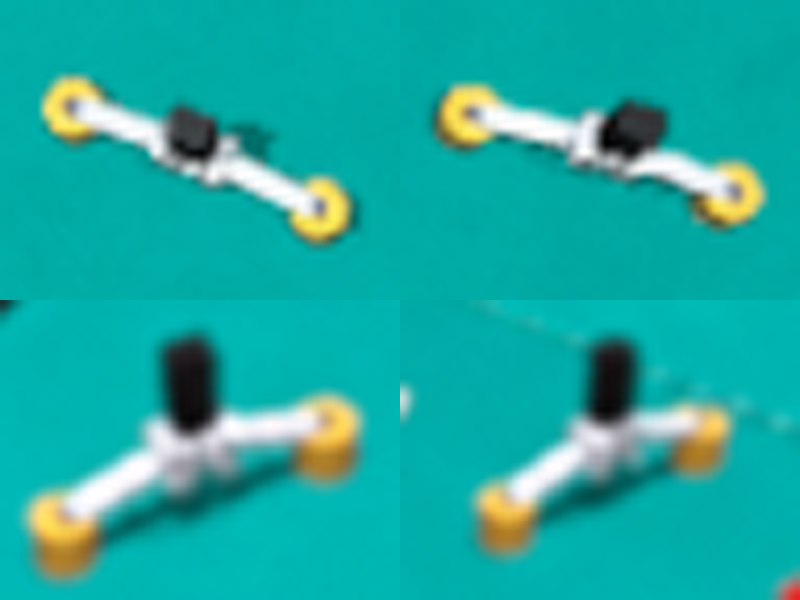

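```bash
cat >> h.py <<'E'
from scipy.spatial.transform import Rotation as Ro
def plan(x,y,z,armyaw,st=None):
    st=st or env.get_state(); q=st['orientation']; R=Ro.from_quat([q[1],q[2],q[3],q[0]]).as_matrix()
    off=R.T@(np.array([x,y,z])-st['tcp_pos'])*100
    jy=np.degrees(np.arctan2(R[1,1],R[0,1])); want=armyaw-90
    dy=(want-jy+90)%180-90   # world turn about +z, mod 180
    print('t',st['clock'],'tcp',st['tcp_pos'].round(4),'toolx',R[:,0].round(3),'jaw',round(jy,1),'F',st['wrist_force'].round(2),'gap',round(st['finger_gap'],4),'j',st['joint_pos'].round(2))
    print('offset cm',off.round(2),'yaw(tool x) deg',round(-dy,1),'or',round(-dy-180*np.sign(-dy),1))
E
python3 - <<'E'
from h import *
plan(.565,-.2295,.15,72)
plan(.509,.008,.2,77.6)
X=np.load('pics/topxyz.npy'); b=X[60:165,165:350]; m=(b[...,2]>.03)
print('monitor min x', [ (lo, np.nanmin(b[...,0][(b[...,2]>lo)&(b[...,2]<lo+.05)]).round(3)) for lo in (.03,.1,.15,.2,.25,.3,.35)])
E
```

```text
t 0.1 tcp [ 0.1823 -0.5448  0.2305] toolx [-0.     0.002 -1.   ] jaw -71.5 F [0.01 0.48 0.23] gap 0.0857 j [-1.39  0.31  0.05  1.3  -0.    1.43]
offset cm [  8.09 -17.75 -46.29] yaw(tool x) deg -53.5 or 126.5
t 0.1 tcp [ 0.1823 -0.5448  0.2305] toolx [-0.     0.002 -1.   ] jaw -71.5 F [0.01 0.48 0.23] gap 0.0857 j [-1.39  0.31  0.05  1.3  -0.    1.43]
offset cm [  3.13 -42.06 -48.52] yaw(tool x) deg -59.1 or 120.9
monitor min x [(0.03, np.float64(0.664)), (0.1, np.float64(0.74)), (0.15, np.float64(0.739)), (0.2, np.float64(0.739)), (0.25, np.float64(0.739)), (0.3, np.float64(0.739)), (0.35, np.float64(0.739))]
```

>>> servo_tool(
  increments=[
    {"offset": [0,-1,-2.6],"yaw": -3},
    {"offset": [0,-2.6,-6.8],"yaw": -8},
    {"offset": [0,-4.3,-11.2],"yaw": -13},
    {"offset": [0,-6,-15.6],"yaw": -18},
    {"offset": [0,-7.7,-20],"yaw": -23},
    {"offset": [0,-9.4,-24.4],"yaw": -28},
    {"offset": [0.5,-11.1,-28.8],"yaw": -33},
    {"offset": [1,-12.8,-33.2],"yaw": -38},
  ],
  claw=1,
  force=30,
)

```text
clock: 0.9
tcp_pos: [0.4578, -0.3171, 0.221]
orientation: [-0.336, -0.622, -0.336, 0.622]
wrist_force: [0.9, -0.3, -0.1]
finger_gap: 0.0857
```

Run:
```python
from h import *
plan(.565,-.2295,.13,72)
```

```text
t 0.9 tcp [ 0.4578 -0.3171  0.221 ] toolx [-0. -0. -1.] jaw -33.3 F [ 0.91 -0.3  -0.1 ] gap 0.0857 j [-0.75  0.28 -0.02  1.27 -0.    1.4 ]
offset cm [  9.1    4.14 -13.21] yaw(tool x) deg -15.3 or 164.7
```

>>> servo_tool(
  increments=[
    {"offset": [1,0.7,-2.2],"yaw": -3},
    {"offset": [2.6,1.6,-5.2],"yaw": -7},
    {"offset": [4.4,2.6,-8.4],"yaw": -11},
    {"offset": [6,3.5,-11.2],"yaw": -14},
    {"offset": [7,4,-12.8],"yaw": -15.3},
    {"offset": [7.5,4.1,-13.2],"yaw": -15.3},
    {"offset": [7.5,4.1,-13.2],"yaw": -15.3},
    {"offset": [7.5,4.1,-13.2],"yaw": -15.3},
  ],
)

```text
clock: 1.7
tcp_pos: [0.5632, -0.2321, 0.1468]
orientation: [-0.414, -0.573, -0.414, 0.573]
wrist_force: [0.0, -0.6, -0.7]
finger_gap: 0.0857
```

Run:
```python
from h import *
t,_=snap('top','top1'); s,_=snap('scene','scene1')
plan(.565,-.2295,.056,72)
a=[cv2.resize(x[:,:,::-1],(400,300),interpolation=cv2.INTER_CUBIC) for x in (t[160:250,355:475],s[90:180,280:400])]
cv2.imwrite('pics/c6.png',np.hstack(a))
```

```text
t 1.8 tcp [ 0.5633 -0.2325  0.1473] toolx [ 0.001 -0.001 -1.   ] jaw -18.3 F [-0.17 -0.13  0.88] gap 0.0855 j [-0.52  0.41 -0.02  1.14 -0.    1.37]
offset cm [ 9.13  0.05 -0.34] yaw(tool x) deg -0.3 or 179.7
```

View pics/c6.png

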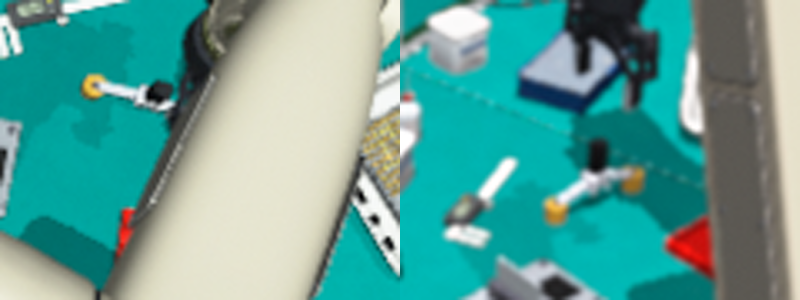

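Run:
```python
from h import *
T=np.array([.5633,-.2325,.1473]); j=np.array([np.cos(np.radians(-18.3)),np.sin(np.radians(-18.3)),0])
for k in (-.05,0,.05): print(proj('top',T+k*j+[0,0,.013]).round(1),proj('scene',T+k*j+[0,0,.013]).round(1))
s=np.load('pics/scene1.npz')['im'];t=np.load('pics/top1.npz')['im']
for n,im,b in(('top',t,(380,178,410,195)),('scene',s,(320,130,360,160))):
    for c,st in blobs(brass(im),b): print(n,'brass',c.round(2),st)
    for c,st in blobs(black(im),b): print(n,'black',c.round(2),st)
a=[cv2.resize(x[:,:,::-1],(640,480),interpolation=cv2.INTER_CUBIC) for x in (s[80:170,290:410],)]
cv2.imwrite('pics/c7.png',np.hstack(a))
```

```text
[406.2 196.1] [349.6 121.9]
[410.  182.5] [341.5 116.2]
[413.8 169. ] [333.6 110.8]
top brass [382.12 185.58] [380 183   6   6  26]
top black [402.  187.2] [399 185   7   6  30]
top black [408.07 190.13] [406 184   4  11  15]
scene brass [349.81 143.85] [347 141   6   6  26]
scene brass [326.03 153.13] [324 150   6   7  31]
scene black [338.88 136.16] [336 132   6   9  43]
```

View pics/c7.png

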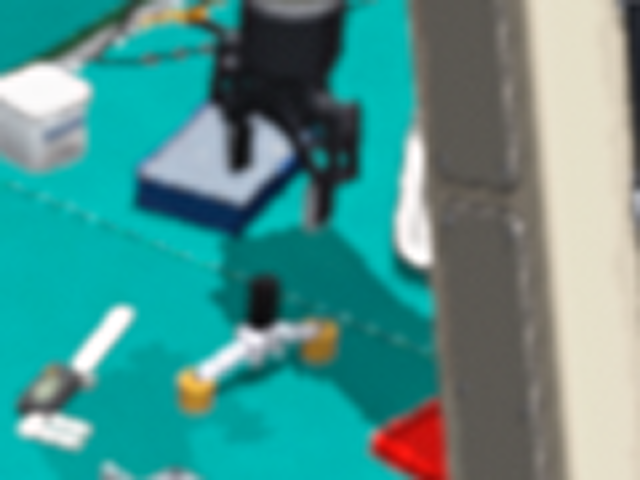

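The fingertips appear at scene px (335,112) and (349.6,122.8), which matches their projection to within about 1 px. The gripper is centred over the right-hand rotor, so I'll descend and grip.

>>> servo_tool(
  increments=[
    {"offset": [1,0,-0.2],"yaw": -0.3},
    {"offset": [2.5,0,-0.3],"yaw": -0.3},
    {"offset": [4.2,0,-0.3],"yaw": -0.3},
    {"offset": [5.8,0,-0.3],"yaw": -0.3},
    {"offset": [7.2,0,-0.3],"yaw": -0.3},
    {"offset": [8.3,0,-0.3],"yaw": -0.3},
    {"offset": [9.1,0,-0.3],"yaw": -0.3},
    {"offset": [9.1,0,-0.3],"yaw": -0.3},
  ],
)

```text
clock: 2.6
tcp_pos: [0.5638, -0.2282, 0.0541]
orientation: [-0.415, -0.571, -0.417, 0.572]
wrist_force: [-0.3, -0.0, -0.3]
finger_gap: 0.0854
```

>>> servo_tool(
  increments=[
    {"offset": [0,0,0],"yaw": 0},
    {"offset": [0,0,0],"yaw": 0},
    {"offset": [0,0,0],"yaw": 0},
    {"offset": [0,0,0],"yaw": 0},
    {"offset": [0,0,0],"yaw": 0},
    {"offset": [0,0,0],"yaw": 0},
    {"offset": [0,0,0],"yaw": 0},
    {"offset": [0,0,0],"yaw": 0},
  ],
  claw=0,
  force=40,
)

```text
clock: 3.4
tcp_pos: [0.5651, -0.2286, 0.0557]
orientation: [0.416, 0.572, 0.416, -0.572]
wrist_force: [0.9, 0.1, 2.7]
finger_gap: 0.0154
```

Run:
```python
from h import *
plan(.565,-.2295,.056,72)
s,_=snap('scene','scene2')
plan(.509,.008,.15,77.6)
cv2.imwrite('pics/c8.png',cv2.resize(s[100:175,300:400,::-1],(640,480),interpolation=cv2.INTER_CUBIC))
```

```text
t 3.4 tcp [ 0.5651 -0.2286  0.0557] toolx [ 0.001 -0.001 -1.   ] jaw -17.9 F [0.88 0.12 2.71] gap 0.0154 j [-0.52  0.48 -0.15  0.94  0.    1.37]
offset cm [-0.03  0.02  0.09] yaw(tool x) deg 0.1 or -179.9
t 3.45 tcp [ 0.5651 -0.2285  0.0557] toolx [ 0.001 -0.001 -1.   ] jaw -17.9 F [1.28 0.67 2.83] gap 0.0157 j [-0.52  0.48 -0.15  0.94  0.    1.37]
offset cm [ -9.45 -12.6  -20.78] yaw(tool x) deg -5.5 or 174.5
```

View pics/c8.png

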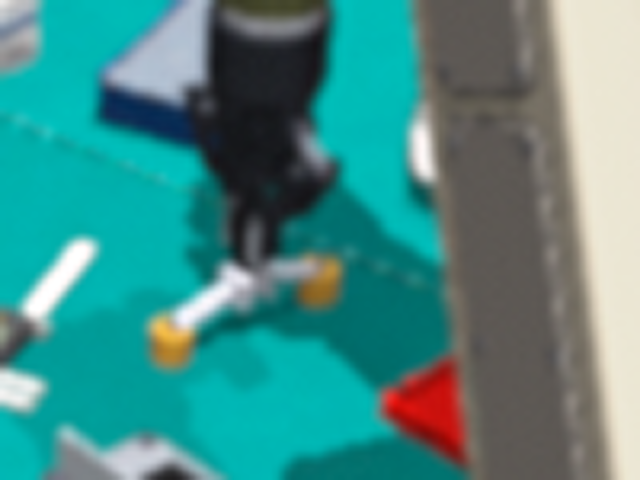

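>>> servo_tool(
  increments=[
    {"offset": [-1,0,0],"yaw": 0},
    {"offset": [-3,0,0],"yaw": 0},
    {"offset": [-5.5,0,0],"yaw": 0},
    {"offset": [-7.5,-1,-1.6],"yaw": 0},
    {"offset": [-9,-2.5,-4.2],"yaw": -1},
    {"offset": [-9.5,-4.5,-7.5],"yaw": -2},
    {"offset": [-9.5,-6.5,-10.8],"yaw": -3},
    {"offset": [-9.5,-8.5,-14],"yaw": -4},
  ],
)

```text
clock: 4.25
tcp_pos: [0.5257, -0.0676, 0.1505]
orientation: [-0.436, -0.557, -0.436, 0.557]
wrist_force: [0.6, -1.0, -2.6]
finger_gap: 0.0152
```

>>> servo_tool(
  increments=[
    {"offset": [0,-1.8,-2.8],"yaw": -0.5},
    {"offset": [0,-3,-4.9],"yaw": -1},
    {"offset": [0,-3.8,-6.2],"yaw": -1.5},
    {"offset": [0,-4.1,-6.8],"yaw": -1.5},
    {"offset": [0,-4.1,-6.8],"yaw": -1.5},
    {"offset": [0,-4.1,-6.8],"yaw": -1.5},
    {"offset": [0,-4.1,-6.8],"yaw": -1.5},
    {"offset": [0,-4.1,-6.8],"yaw": -1.5},
  ],
)

```text
clock: 5.05
tcp_pos: [0.5036, 0.006, 0.1502]
orientation: [-0.443, -0.551, -0.443, 0.551]
wrist_force: [0.5, 0.2, -2.7]
finger_gap: 0.0153
```

Run:
```python
from h import *
plan(.509,.008,.086,77.6)
s,_=snap('scene','scene3'); t,_=snap('top','top3')
a=[cv2.resize(x[:,:,::-1],(400,300),interpolation=cv2.INTER_CUBIC) for x in (t[150:240,280:400],s[120:210,260:380])]
cv2.imwrite('pics/c9.png',np.hstack(a))
for n,im,b in(('top',t,(300,170,380,240)),('scene',s,(280,135,350,205))):
    for c,st in blobs(brass(im),b): print(n,'brass',c.round(2),st,onz(n,c,.118 if n=='top' else .108).round(4))
```

```text
t 5.05 tcp [0.5036 0.006  0.1502] toolx [-0. -0. -1.] jaw -12.5 F [ 0.54  0.21 -2.66] gap 0.0153 j [-0.15  0.22 -0.29  1.07 -0.    1.64]
offset cm [ 6.42  0.48 -0.32] yaw(tool x) deg -0.1 or 179.9
top brass [321.91 198.81] [319 195   7   8  32] [0.5154 0.0665 0.118 ]
scene brass [330.49 156.39] [327 152   7   9  41] [ 0.4845 -0.0482  0.108 ]
scene brass [304.8 168.8] [302 165   7   8  44] [0.5136 0.0691 0.108 ]
```

View pics/c9.png

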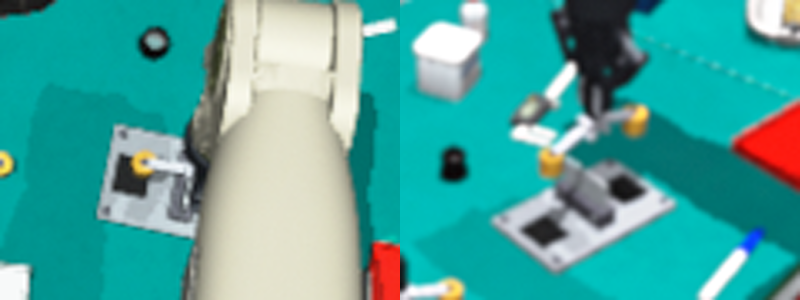

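>>> servo_tool(
  increments=[
    {"offset": [0.3,0.3,-0.2],"yaw": 0},
    {"offset": [1.2,0.5,-0.3],"yaw": 0},
    {"offset": [2.5,0.5,-0.3],"yaw": 0},
    {"offset": [3.8,0.5,-0.3],"yaw": 0},
    {"offset": [4.8,0.5,-0.3],"yaw": 0},
    {"offset": [5.5,0.5,-0.3],"yaw": 0},
    {"offset": [6,0.5,-0.3],"yaw": 0},
    {"offset": [6,0.5,-0.3],"yaw": 0},
  ],
)

```text
clock: 5.95
tcp_pos: [0.5085, 0.0088, 0.0896]
orientation: [-0.443, -0.551, -0.443, 0.551]
wrist_force: [0.1, -0.5, -2.9]
finger_gap: 0.0155
```

Run:
```python
from h import *
plan(.509,.008,.086,77.6)
s,_=snap('scene','scene4'); t,_=snap('top','top4')
a=[cv2.resize(x[:,:,::-1],(400,400),interpolation=cv2.INTER_CUBIC) for x in (t[170:230,300:360],s[140:200,285:345])]
cv2.imwrite('pics/c10.png',np.hstack(a))
for n,im,b in(('top',t,(300,170,380,240)),('scene',s,(280,135,350,205))):
    for c,st in blobs(brass(im),b): print(n,'brass',c.round(2),st,onz(n,c,.058 if n=='top' else .048).round(4))
```

```text
t 5.95 tcp [0.5085 0.0088 0.0896] toolx [-0.001  0.    -1.   ] jaw -12.4 F [ 0.08 -0.52 -2.87] gap 0.0155 j [-0.14  0.28 -0.37  0.93 -0.    1.65]
offset cm [0.36 0.07 0.07] yaw(tool x) deg -0.0 or 180.0
top brass [319.77 199.87] [317 197   8   7  31] [0.5229 0.0686 0.058 ]
scene brass [328.2 169.1] [325 165   7   9  40] [ 0.4897 -0.0466  0.048 ]
scene brass [302.95 181.98] [300 178   7   9  44] [0.5179 0.0727 0.048 ]
```

View pics/c10.png

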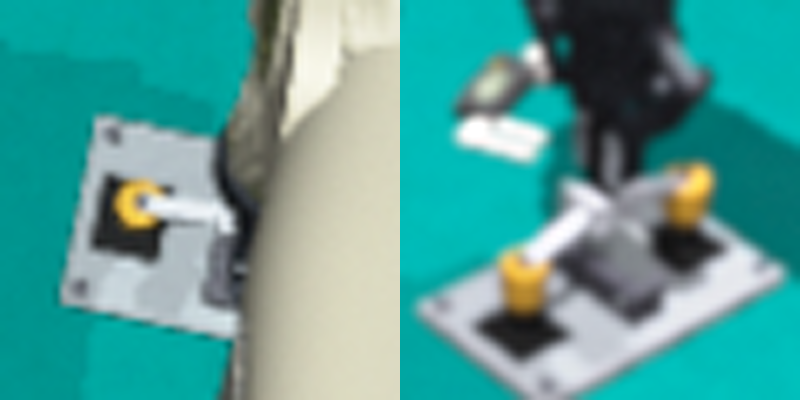

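>>> servo_tool(
  increments=[
    {"offset": [0.05,0,0.05],"yaw": 0},
    {"offset": [0.1,0,0.07],"yaw": 0},
    {"offset": [0.15,0,0.07],"yaw": 0},
    {"offset": [0.2,0,0.07],"yaw": 0},
    {"offset": [0.25,0,0.07],"yaw": 0},
    {"offset": [0.3,0,0.07],"yaw": 0},
    {"offset": [0.35,0,0.07],"yaw": 0},
    {"offset": [0.35,0,0.07],"yaw": 0},
  ],
)

```text
clock: 6.85
tcp_pos: [0.5097, 0.0088, 0.0877]
orientation: [0.443, 0.552, 0.443, -0.55]
wrist_force: [0.9, 4.3, 6.3]
finger_gap: 0.0158
```

Run:
```python
from h import *
plan(.509,.008,.086,77.6)
```

```text
t 6.85 tcp [0.5097 0.0088 0.0877] toolx [ 0.002  0.002 -1.   ] jaw -12.4 F [0.94 4.33 6.25] gap 0.0158 j [-0.14  0.28 -0.37  0.92  0.    1.65]
offset cm [ 0.17 -0.05  0.09] yaw(tool x) deg 0.0 or -180.0
```

>>> servo_tool(
  increments=[
    {"offset": [-0.2,0,-0.05],"yaw": 0},
    {"offset": [-0.2,0,-0.1],"yaw": 0},
    {"offset": [-0.2,0,-0.15],"yaw": 0},
    {"offset": [-0.15,0,-0.17],"yaw": 0},
    {"offset": [-0.1,0,-0.17],"yaw": 0},
    {"offset": [-0.05,0,-0.17],"yaw": 0},
    {"offset": [0,0,-0.17],"yaw": 0},
    {"offset": [0,0,-0.17],"yaw": 0},
  ],
)

```text
clock: 7.65
tcp_pos: [0.5091, 0.0098, 0.0868]
orientation: [0.443, 0.551, 0.443, -0.551]
wrist_force: [-0.3, 1.9, -1.0]
finger_gap: 0.0158
```

Run:
```python
from h import *
plan(.509,.008,.086,77.6)
```

```text
t 7.65 tcp [0.5091 0.0098 0.0868] toolx [ 0.  0. -1.] jaw -12.4 F [-0.33  1.85 -1.  ] gap 0.0158 j [-0.14  0.28 -0.37  0.92  0.    1.65]
offset cm [0.08 0.03 0.18] yaw(tool x) deg 0.0 or -180.0
```

>>> servo_tool(
  increments=[
    {"offset": [0,0,-0.05],"yaw": 0},
    {"offset": [0,0,-0.1],"yaw": 0},
    {"offset": [0.03,0,-0.1],"yaw": 0},
    {"offset": [0.06,0,-0.1],"yaw": 0},
    {"offset": [0.09,0,-0.1],"yaw": 0},
    {"offset": [0.1,0,-0.1],"yaw": 0},
    {"offset": [0.1,0,-0.1],"yaw": 0},
    {"offset": [0.1,0,-0.1],"yaw": 0},
  ],
)

```text
clock: 8.45
tcp_pos: [0.5094, 0.0102, 0.0865]
orientation: [-0.443, -0.551, -0.443, 0.551]
wrist_force: [-1.5, -1.3, 6.1]
finger_gap: 0.0154
```

Run:
```python
from h import *
plan(.509,.008,.086,77.6)
```

```text
t 8.45 tcp [0.5094 0.0102 0.0865] toolx [ 0.001 -0.001 -1.   ] jaw -12.4 F [-1.54 -1.28  6.06] gap 0.0154 j [-0.14  0.28 -0.37  0.92 -0.    1.65]
offset cm [0.05 0.01 0.22] yaw(tool x) deg -0.0 or 180.0
```

>>> servo_tool(
  increments=[
    {"offset": [-0.05,0,0.03],"yaw": 0},
    {"offset": [-0.05,0,0.03],"yaw": 0},
    {"offset": [-0.05,0,0.03],"yaw": 0},
    {"offset": [-0.05,0,0.03],"yaw": 0},
    {"offset": [-0.05,0,0.03],"yaw": 0},
    {"offset": [-1,0,0.03],"yaw": 0},
    {"offset": [-3,0,0.03],"yaw": 0},
    {"offset": [-5,0,0.03],"yaw": 0},
  ],
  claw=0.7,
)

```text
clock: 9.25
tcp_pos: [0.5089, 0.0104, 0.1366]
orientation: [-0.443, -0.551, -0.443, 0.551]
wrist_force: [-0.2, 0.3, -0.4]
finger_gap: 0.0596
```

Run:
```python
from h import *
plan(.509,.008,.086,77.6)
s,_=snap('scene','scene5'); t,_=snap('top','top5')
a=[cv2.resize(x[:,:,::-1],(400,400),interpolation=cv2.INTER_CUBIC) for x in (t[170:230,300:360],s[140:200,285:345])]
cv2.imwrite('pics/c11.png',np.hstack(a))
for n,im,b in(('top',t,(300,170,380,240)),('scene',s,(280,135,350,205))):
    for c,st in blobs(brass(im),b): print(n,'brass',c.round(2),st,onz(n,c,.054 if n=='top' else .044).round(4))
```

```text
t 9.25 tcp [0.5089 0.0104 0.1366] toolx [-0.001  0.    -1.   ] jaw -12.4 F [-0.2   0.29 -0.37] gap 0.0596 j [-0.14  0.24 -0.29  1.04 -0.    1.65]
offset cm [5.06 0.06 0.24] yaw(tool x) deg -0.0 or 180.0
top brass [319.22 199.97] [317 197   7   7  32] [0.5233 0.0703 0.054 ]
scene brass [327.92 169.15] [325 165   7   9  39] [ 0.4931 -0.0501  0.044 ]
scene brass [302.56 183.29] [300 179   7   9  41] [0.5174 0.0756 0.044 ]
```

View pics/c11.png

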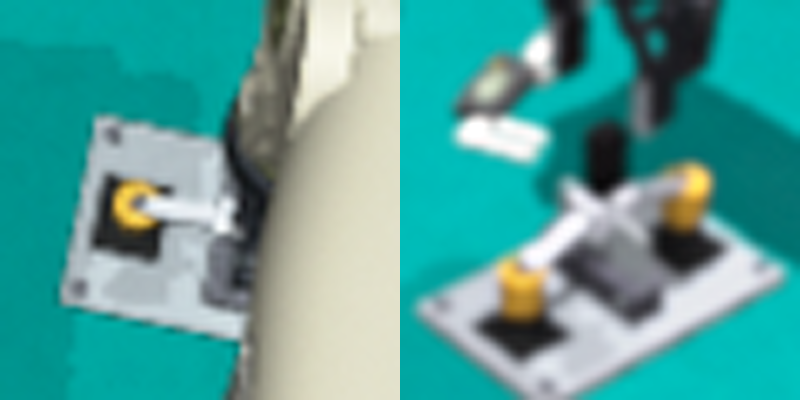

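>>> servo_tool(
  increments=[
    {"offset": [-1,0,0],"yaw": 0},
    {"offset": [-1,0,0],"yaw": 0},
    {"offset": [-1,0,0],"yaw": 0},
    {"offset": [-1,0,0],"yaw": 0},
    {"offset": [-1,0,0],"yaw": 0},
    {"offset": [-1,0,0],"yaw": 0},
    {"offset": [-1,0,0],"yaw": 0},
    {"offset": [-1,0,0],"yaw": 0},
  ],
)

```text
clock: 10.15
tcp_pos: [0.5092, 0.0104, 0.1456]
orientation: [-0.443, -0.551, -0.443, 0.551]
wrist_force: [0.2, -0.2, -0.4]
finger_gap: 0.0597
```

Run:
```python
from h import *
s,_=snap('scene','scene6'); t,_=snap('top','top6')
a=[cv2.resize(x[:,:,::-1],(400,400),interpolation=cv2.INTER_CUBIC) for x in (t[170:230,300:360],s[140:200,285:345])]
cv2.imwrite('pics/c12.png',np.hstack(a))
for n,im,b in(('top',t,(300,170,380,240)),('scene',s,(280,135,350,205))):
    for c,st in blobs(brass(im),b): print(n,'brass',c.round(2),st,onz(n,c,.054 if n=='top' else .044).round(4))
d=np.array([.215,.977])
for tilt in (-.25,-.05,0,.05,.25): # + : left (+y) end up
    for k in (60,-60):
        y=(k*np.cos(tilt)+24*np.sin(tilt))/1000; z=.066+(k*np.sin(tilt)-24*np.cos(tilt))/1000
        print(tilt,k,proj('scene',[.509+d[0]*y,.0095+d[1]*y,z]).round(1))
```

```text
top brass [319.22 199.97] [317 197   7   7  32] [0.5233 0.0703 0.054 ]
scene brass [327.92 169.15] [325 165   7   9  39] [ 0.4931 -0.0501  0.044 ]
scene brass [302.56 183.29] [300 179   7   9  41] [0.5174 0.0756 0.044 ]
-0.25 60 [304.4 184.3]
-0.25 -60 [328.1 165.7]
-0.05 60 [303.1 182.7]
-0.05 -60 [327.4 168.7]
0 60 [302.8 182.2]
0 -60 [327.1 169.4]
0.05 60 [302.6 181.7]
0.05 -60 [326.8 170.2]
0.25 60 [302.  179.3]
0.25 -60 [325.4 173.2]
```

View pics/c12.png

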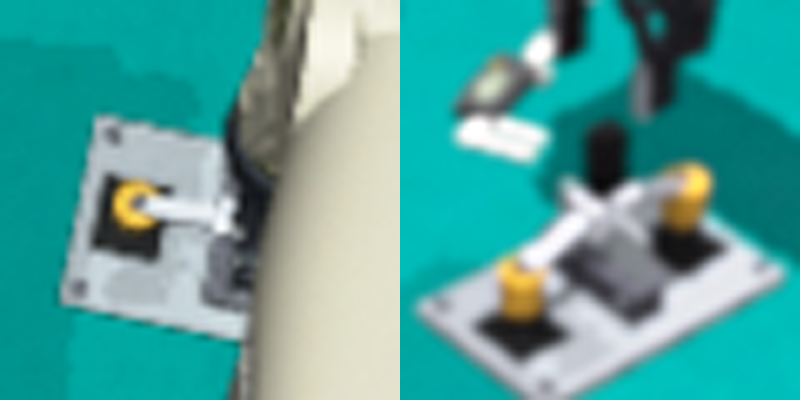

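The rotor is static with both brass ends clear of the pads. The scene brass pixels are (302.56,183.29) and (327.92,169.15), a tilt of about 0.05 rad, and two pictures 0.9 s apart are identical. It stays level, so it goes in the white tray.

>>> servo_tool(
  increments=[
    {"offset": [1,0,0],"yaw": 0},
    {"offset": [2.5,0,0],"yaw": 0},
    {"offset": [4,0,0],"yaw": 0},
    {"offset": [5.2,0,0],"yaw": 0},
    {"offset": [5.8,0,0],"yaw": 0},
    {"offset": [5.8,0,0],"yaw": 0},
    {"offset": [5.8,0,0],"yaw": 0},
    {"offset": [5.8,0,0],"yaw": 0},
  ],
)

```text
clock: 11.05
tcp_pos: [0.5098, 0.0103, 0.0884]
orientation: [0.443, 0.551, 0.443, -0.551]
wrist_force: [-0.2, -0.1, -0.5]
finger_gap: 0.0596
```

>>> servo_tool(
  increments=[
    {"offset": [0,0,0],"yaw": 0},
    {"offset": [0,0,0],"yaw": 0},
    {"offset": [0,0,0],"yaw": 0},
    {"offset": [0,0,0],"yaw": 0},
    {"offset": [0,0,0],"yaw": 0},
    {"offset": [0,0,0],"yaw": 0},
    {"offset": [-0.5,0,0],"yaw": 0},
    {"offset": [-1.5,0,0],"yaw": 0},
  ],
  claw=0,
  force=25,
)

```text
clock: 11.85
tcp_pos: [0.508, 0.0105, 0.1021]
orientation: [-0.442, -0.55, -0.444, 0.552]
wrist_force: [-0.1, 0.1, -1.9]
finger_gap: 0.0155
```

Run:
```python
from h import *
plan(.376,.287,.13,84.1)
```

```text
t 11.85 tcp [0.508  0.0105 0.1021] toolx [-0.003  0.    -1.   ] jaw -12.4 F [-0.08  0.08 -1.92] gap 0.0155 j [-0.14  0.27 -0.35  0.96 -0.    1.65]
offset cm [ -2.74 -18.84 -24.16] yaw(tool x) deg -6.5 or 173.5
```

>>> servo_tool(
  increments=[
    {"offset": [-2,-0.3,-0.4],"yaw": 0},
    {"offset": [-3.5,-1.5,-2],"yaw": 0},
    {"offset": [-4,-3.5,-4.5],"yaw": -1},
    {"offset": [-4,-6,-7.7],"yaw": -2},
    {"offset": [-4,-8.6,-11],"yaw": -3},
    {"offset": [-4,-11.2,-14.3],"yaw": -4},
    {"offset": [-4,-13.8,-17.6],"yaw": -5},
    {"offset": [-4,-16,-20.5],"yaw": -6},
  ],
)

```text
clock: 12.65
tcp_pos: [0.3957, 0.2465, 0.1434]
orientation: [0.472, 0.527, 0.472, -0.527]
wrist_force: [1.3, 0.3, -2.1]
finger_gap: 0.0155
```

>>> servo_tool(
  increments=[
    {"offset": [0,-1.4,-1.8],"yaw": -0.5},
    {"offset": [0.2,-2.3,-3],"yaw": -0.5},
    {"offset": [1,-2.8,-3.6],"yaw": -0.5},
    {"offset": [2.5,-2.8,-3.6],"yaw": -0.5},
    {"offset": [4,-2.8,-3.6],"yaw": -0.5},
    {"offset": [5.2,-2.8,-3.6],"yaw": -0.5},
    {"offset": [6,-2.8,-3.6],"yaw": -0.5},
    {"offset": [6,-2.8,-3.6],"yaw": -0.5},
  ],
)

```text
clock: 13.45
tcp_pos: [0.3725, 0.2831, 0.0816]
orientation: [-0.473, -0.524, -0.474, 0.526]
wrist_force: [0.4, -1.1, -1.8]
finger_gap: 0.0154
```

Run:
```python
from h import *
plan(.376,.287,.062,84.1)
s,_=snap('scene','scene7'); t,_=snap('top','top7')
a=[cv2.resize(x[:,:,::-1],(400,400),interpolation=cv2.INTER_CUBIC) for x in (t[195:275,220:300],s[180:280,245:345])]
cv2.imwrite('pics/c13.png',np.hstack(a))
```

```text
t 13.45 tcp [0.3725 0.2831 0.0816] toolx [-0.002 -0.001 -1.   ] jaw -5.9 F [ 0.38 -1.09 -1.84] gap 0.0154 j [ 0.48  0.22 -0.47  0.88 -0.    2.15]
offset cm [ 1.96  0.31 -0.43] yaw(tool x) deg -0.0 or 180.0
```

View pics/c13.png

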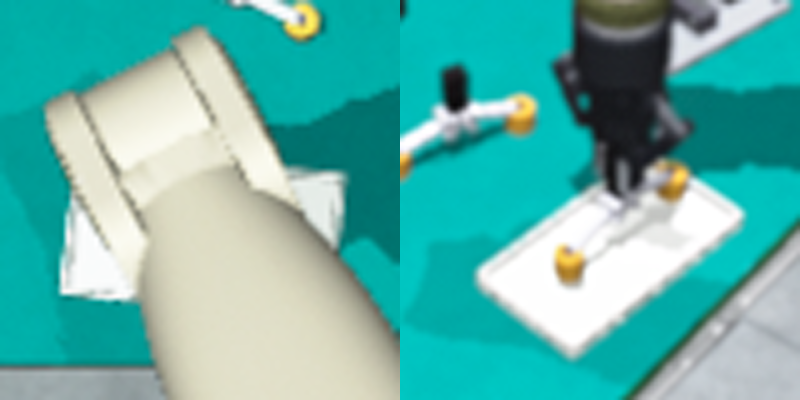

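Over the white tray and well inside it, so I'll lower gently.

>>> servo_tool(
  increments=[
    {"offset": [0.4,0.2,-0.2],"yaw": 0},
    {"offset": [0.9,0.3,-0.4],"yaw": 0},
    {"offset": [1.2,0.3,-0.4],"yaw": 0},
    {"offset": [1.5,0.3,-0.4],"yaw": 0},
    {"offset": [1.7,0.3,-0.4],"yaw": 0},
    {"offset": [1.85,0.3,-0.4],"yaw": 0},
    {"offset": [1.95,0.3,-0.4],"yaw": 0},
    {"offset": [1.95,0.3,-0.4],"yaw": 0},
  ],
)

```text
clock: 14.35
tcp_pos: [0.3765, 0.2875, 0.0632]
orientation: [-0.474, -0.525, -0.474, 0.525]
wrist_force: [-0.4, -0.2, -2.3]
finger_gap: 0.0157
```

Run:
```python
from h import *
plan(.376,.287,.060,84.1)
```

```text
t 14.35 tcp [0.3765 0.2875 0.0632] toolx [-0. -0. -1.] jaw -5.9 F [-0.44 -0.18 -2.25] gap 0.0157 j [ 0.48  0.24 -0.49  0.84 -0.    2.16]
offset cm [ 0.32 -0.05  0.05] yaw(tool x) deg -0.0 or 180.0
```

>>> servo_tool(
  increments=[
    {"offset": [0.05,0,0],"yaw": 0},
    {"offset": [0.1,0,0],"yaw": 0},
    {"offset": [0.15,0,0],"yaw": 0},
    {"offset": [0.2,0,0],"yaw": 0},
    {"offset": [0.25,0,0],"yaw": 0},
    {"offset": [0.3,0,0],"yaw": 0},
    {"offset": [0.35,0,0],"yaw": 0},
    {"offset": [0.35,0,0],"yaw": 0},
  ],
)

```text
clock: 15.15
tcp_pos: [0.3768, 0.2861, 0.0611]
orientation: [-0.474, -0.525, -0.472, 0.526]
wrist_force: [-3.0, -8.4, 13.2]
finger_gap: 0.0154
```

Run:
```python
from h import *
print(env.get_state()['ft_torque']); plan(.376,.287,.060,84.1)
```

```text
[-1.36611385  0.60748498  0.10485446]
t 15.15 tcp [0.3768 0.2861 0.0611] toolx [ 0.001 -0.003 -1.   ] jaw -5.9 F [-2.96 -8.43 13.21] gap 0.0154 j [ 0.48  0.25 -0.49  0.83 -0.    2.16]
offset cm [ 0.11 -0.09 -0.08] yaw(tool x) deg -0.0 or 180.0
```

>>> servo_tool(
  increments=[
    {"offset": [-0.1,0,0],"yaw": 0},
    {"offset": [-0.1,0,0],"yaw": 0},
    {"offset": [-0.1,0,0],"yaw": 0},
    {"offset": [-0.1,0,0],"yaw": 0},
    {"offset": [-0.1,0,0],"yaw": 0},
    {"offset": [-1,0,0],"yaw": 0},
    {"offset": [-3,0,0],"yaw": 0},
    {"offset": [-6,0,0],"yaw": 0},
  ],
  claw=0.8,
)

```text
clock: 15.95
tcp_pos: [0.3754, 0.2869, 0.1195]
orientation: [-0.473, -0.524, -0.474, 0.526]
wrist_force: [-0.9, 0.8, 0.0]
finger_gap: 0.0683
```

Run:
```python
from h import *
plan(.557,.269,.14,67)
s,_=snap('scene','scene8'); t,_=snap('top','top8')
cv2.imwrite('pics/c14.png',cv2.resize(s[180:280,230:345,::-1],(690,600),interpolation=cv2.INTER_CUBIC))
```

```text
t 15.95 tcp [0.3754 0.2869 0.1195] toolx [-0.003 -0.002 -1.   ] jaw -5.9 F [-0.88  0.82  0.  ] gap 0.0683 j [ 0.48  0.19 -0.41  0.98 -0.    2.16]
offset cm [-2.1  18.24 -0.08] yaw(tool x) deg 17.1 or -162.9
```

View pics/c14.png

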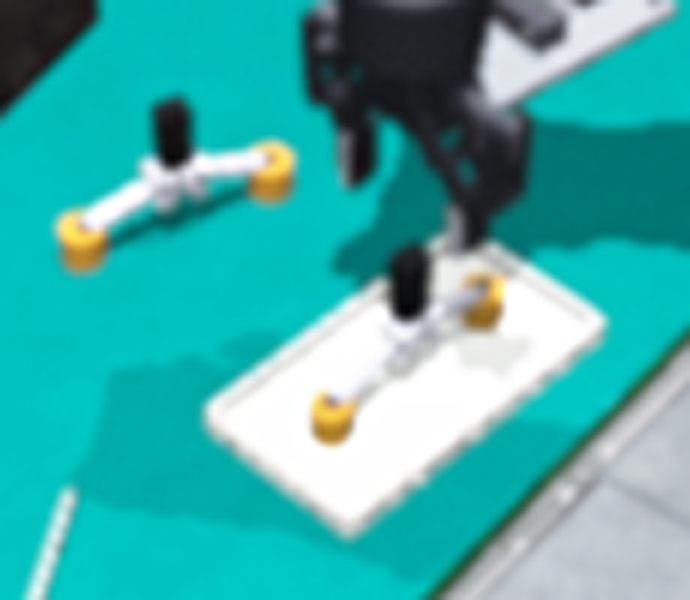

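The first rotor stands in the white tray (crop 410,340), so on to the second. The opening is at 0.8, which is enough.

>>> servo_tool(
  increments=[
    {"offset": [-1.5,0.3,0],"yaw": 1},
    {"offset": [-2.4,2,0],"yaw": 3},
    {"offset": [-2.5,5,0],"yaw": 6},
    {"offset": [-2.5,8.8,0],"yaw": 9},
    {"offset": [-2.5,12.6,0],"yaw": 12},
    {"offset": [-2.5,15.8,-0.1],"yaw": 15},
    {"offset": [-2.5,17.8,-0.1],"yaw": 17},
    {"offset": [-2.5,18.2,-0.1],"yaw": 17},
  ],
  claw=1,
)

```text
clock: 16.85
tcp_pos: [0.56, 0.2692, 0.1441]
orientation: [0.39, 0.59, 0.39, -0.59]
wrist_force: [-0.5, -0.4, 0.1]
finger_gap: 0.0855
```

Run:
```python
from h import *
plan(.557,.269,.056,67)
s,_=snap('scene','scene9')
n='scene'
for c,st in blobs(brass(s),(236,190,284,228)): print(n,'brass',c.round(2),st)
cv2.imwrite('pics/c15.png',cv2.resize(s[155:235,220:310,::-1],(675,600),interpolation=cv2.INTER_CUBIC))
```

```text
t 16.85 tcp [0.56   0.2692 0.1441] toolx [ 0.001 -0.    -1.   ] jaw -23.0 F [-0.54 -0.42  0.06] gap 0.0855 j [ 0.32  0.44  0.01  1.15 -0.    2.29]
offset cm [ 8.81 -0.27  0.14] yaw(tool x) deg -0.0 or 180.0
scene brass [274.9  208.59] [272 204   6   9  39]
scene brass [243.13 220.28] [240 216   8   9  46]
```

View pics/c15.png

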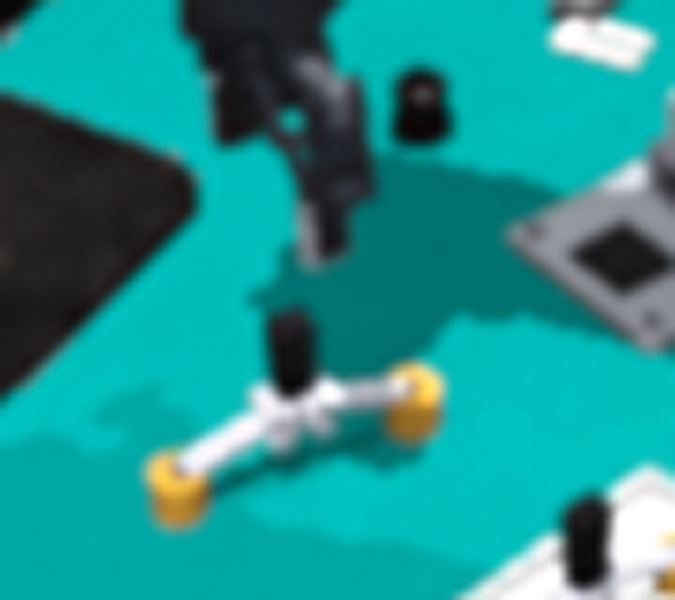

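>>> servo_tool(
  increments=[
    {"offset": [1,-0.2,0.1],"yaw": 0},
    {"offset": [2.5,-0.2,0.1],"yaw": 0},
    {"offset": [4.2,-0.2,0.1],"yaw": 0},
    {"offset": [5.8,-0.2,0.1],"yaw": 0},
    {"offset": [7.2,-0.2,0.1],"yaw": 0},
    {"offset": [8.2,-0.2,0.1],"yaw": 0},
    {"offset": [8.8,-0.2,0.1],"yaw": 0},
    {"offset": [8.8,-0.2,0.1],"yaw": 0},
  ],
)

```text
clock: 17.7
tcp_pos: [0.5543, 0.2696, 0.0559]
orientation: [-0.391, -0.589, -0.391, 0.59]
wrist_force: [-0.1, 0.9, 0.9]
finger_gap: 0.0849
```

>>> servo_tool(
  increments=[
    {"offset": [0,0,0],"yaw": 0},
    {"offset": [0,0,0],"yaw": 0},
    {"offset": [0,0,0],"yaw": 0},
    {"offset": [0,0,0],"yaw": 0},
    {"offset": [0,0,0],"yaw": 0},
    {"offset": [0,0,0],"yaw": 0},
    {"offset": [0,0,0],"yaw": 0},
    {"offset": [0,0,0],"yaw": 0},
  ],
  claw=0,
  force=40,
)

```text
clock: 18.5
tcp_pos: [0.5558, 0.2697, 0.0571]
orientation: [0.391, 0.59, 0.391, -0.589]
wrist_force: [0.9, 0.3, 2.6]
finger_gap: 0.0154
```

Run:
```python
from h import *
plan(.509,.010,.15,77.6)
```

```text
t 18.5 tcp [0.5558 0.2697 0.0571] toolx [ 0.001 -0.    -1.   ] jaw -22.9 F [0.89 0.26 2.57] gap 0.0154 j [ 0.32  0.49 -0.12  0.95 -0.    2.29]
offset cm [-9.3   5.8  25.74] yaw(tool x) deg -10.5 or 169.5
```

>>> servo_tool(
  increments=[
    {"offset": [-1,0,0],"yaw": 0},
    {"offset": [-3,0,0],"yaw": 0},
    {"offset": [-5.5,0,0],"yaw": 0},
    {"offset": [-7.5,0.5,2],"yaw": -1},
    {"offset": [-9,1.2,5],"yaw": -2},
    {"offset": [-9.3,2.1,9],"yaw": -4},
    {"offset": [-9.3,3,13],"yaw": -6},
    {"offset": [-9.3,3.9,17],"yaw": -8},
  ],
)

```text
clock: 19.3
tcp_pos: [0.5245, 0.0967, 0.1502]
orientation: [-0.432, -0.56, -0.432, 0.56]
wrist_force: [0.1, -0.5, -2.8]
finger_gap: 0.0154
```

Run:
```python
from h import *
plan(.509,.010,.15,77.6)
```

```text
t 19.3 tcp [0.5245 0.0967 0.1502] toolx [-0. -0. -1.] jaw -14.8 F [ 0.13 -0.53 -2.77] gap 0.0154 j [ 0.03  0.27 -0.21  1.09 -0.    1.86]
offset cm [0.02 0.71 8.78] yaw(tool x) deg -2.4 or 177.6
```

>>> servo_tool(
  increments=[
    {"offset": [0,0.3,3.4],"yaw": -1},
    {"offset": [0,0.5,6.2],"yaw": -2},
    {"offset": [0,0.7,8],"yaw": -2.4},
    {"offset": [0.3,0.7,8.7],"yaw": -2.4},
    {"offset": [1.5,0.7,8.7],"yaw": -2.4},
    {"offset": [3,0.7,8.7],"yaw": -2.4},
    {"offset": [4,0.7,8.7],"yaw": -2.4},
    {"offset": [4,0.7,8.7],"yaw": -2.4},
  ],
)

```text
clock: 20.1
tcp_pos: [0.508, 0.0131, 0.1076]
orientation: [-0.442, -0.55, -0.444, 0.552]
wrist_force: [-0.8, 0.2, -2.1]
finger_gap: 0.0154
```

Run:
```python
from h import *
plan(.509,.010,.0871,77.6)
s,_=snap('scene','scene10'); t,_=snap('top','top10')
a=[cv2.resize(x[:,:,::-1],(400,400),interpolation=cv2.INTER_CUBIC) for x in (t[170:230,300:360],s[140:200,285:345])]
cv2.imwrite('pics/c16.png',np.hstack(a))
z=env.get_state()['tcp_pos'][2]-.0571
for n,im,b in(('top',t,(300,170,380,240)),('scene',s,(280,135,350,205))):
    for c,st in blobs(brass(im),b): print(n,'brass',c.round(2),st,onz(n,c,z+(.024 if n=='top' else .014)).round(4))
```

```text
t 20.1 tcp [0.508  0.0131 0.1076] toolx [-0.004  0.001 -1.   ] jaw -12.4 F [-0.82  0.2  -2.06] gap 0.0154 j [-0.13  0.26 -0.34  0.97  0.    1.66]
offset cm [2.04 0.17 0.28] yaw(tool x) deg -0.0 or 180.0
top brass [318.23 199.19] [316 196   6   7  31] [0.522  0.0758 0.0763]
scene brass [327.33 166.26] [324 162   7   9  43] [ 0.4893 -0.0387  0.0663]
scene brass [302.22 179.2 ] [299 176   8   8  41] [0.5162 0.0798 0.0663]
```

View pics/c16.png

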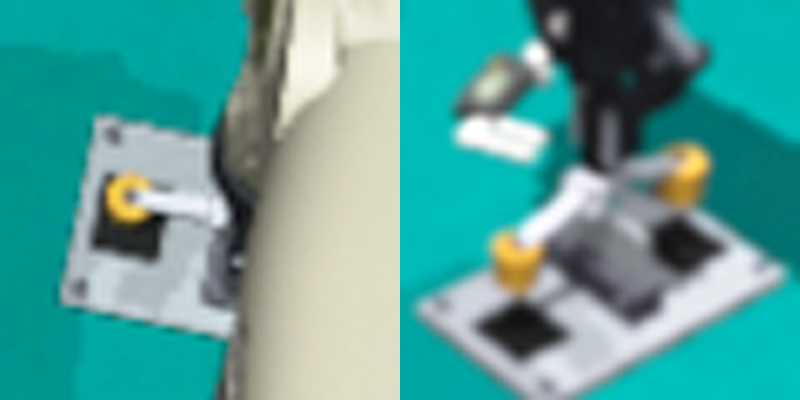

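>>> servo_tool(
  increments=[
    {"offset": [0,0.1,0.3],"yaw": 0},
    {"offset": [0,0.15,0.58],"yaw": 0},
    {"offset": [0.3,0.15,0.58],"yaw": 0},
    {"offset": [0.7,0.15,0.58],"yaw": 0},
    {"offset": [1.1,0.15,0.58],"yaw": 0},
    {"offset": [1.4,0.15,0.58],"yaw": 0},
    {"offset": [1.6,0.15,0.58],"yaw": 0},
    {"offset": [1.6,0.15,0.58],"yaw": 0},
  ],
)

```text
clock: 21.0
tcp_pos: [0.5095, 0.0061, 0.0933]
orientation: [-0.442, -0.551, -0.443, 0.552]
wrist_force: [-0.2, -0.2, -2.1]
finger_gap: 0.0158
```

Run:
```python
from h import *
plan(.509,.010,.0871,77.6)
s,_=snap('scene','scene11'); t,_=snap('top','top11')
z=env.get_state()['tcp_pos'][2]-.0571
for n,im,b in(('top',t,(300,170,380,240)),('scene',s,(280,135,350,205))):
    for c,st in blobs(brass(im),b): print(n,'brass',c.round(2),st,onz(n,c,z+(.024 if n=='top' else .014)).round(4))
```

```text
t 21.0 tcp [0.5095 0.0061 0.0933] toolx [-0.001  0.    -1.   ] jaw -12.5 F [-0.2  -0.16 -2.11] gap 0.0158 j [-0.15  0.28 -0.36  0.94 -0.    1.64]
offset cm [ 0.62 -0.14 -0.37] yaw(tool x) deg -0.1 or 179.9
top brass [319.74 199.97] [317 197   7   7  31] [0.5221 0.069  0.0606]
scene brass [327.92 168.31] [325 164   7   9  39] [ 0.4915 -0.0471  0.0506]
scene brass [302.7  181.28] [300 177   7   9  43] [0.5191 0.0727 0.0506]
```

>>> servo_tool(
  increments=[
    {"offset": [0.1,0,-0.05],"yaw": 0},
    {"offset": [0.2,0,-0.05],"yaw": 0},
    {"offset": [0.3,0,-0.05],"yaw": 0},
    {"offset": [0.4,0,-0.05],"yaw": 0},
    {"offset": [0.45,0,-0.05],"yaw": 0},
    {"offset": [0.5,0,-0.05],"yaw": 0},
    {"offset": [0.55,0,-0.05],"yaw": 0},
    {"offset": [0.55,0,-0.05],"yaw": 0},
  ],
)

```text
clock: 21.9
tcp_pos: [0.5103, 0.0068, 0.0886]
orientation: [0.443, 0.552, 0.443, -0.551]
wrist_force: [-0.5, 2.2, 0.6]
finger_gap: 0.0154
```

Run:
```python
from h import *
plan(.509,.010,.0871,77.6)
```

```text
t 21.9 tcp [0.5103 0.0068 0.0886] toolx [ 0.001  0.001 -1.   ] jaw -12.5 F [-0.52  2.19  0.6 ] gap 0.0154 j [-0.14  0.28 -0.37  0.92  0.    1.64]
offset cm [ 0.15 -0.2  -0.28] yaw(tool x) deg -0.1 or 179.9
```

>>> servo_tool(
  increments=[
    {"offset": [-0.1,0,-0.05],"yaw": 0},
    {"offset": [-0.1,0,-0.1],"yaw": 0},
    {"offset": [-0.05,0,-0.13],"yaw": 0},
    {"offset": [0,0,-0.13],"yaw": 0},
    {"offset": [0.05,0,-0.13],"yaw": 0},
    {"offset": [0.1,0,-0.13],"yaw": 0},
    {"offset": [0.1,0,-0.13],"yaw": 0},
    {"offset": [0.1,0,-0.13],"yaw": 0},
  ],
)

```text
clock: 22.7
tcp_pos: [0.5102, 0.0075, 0.0878]
orientation: [-0.443, -0.551, -0.442, 0.552]
wrist_force: [-2.8, -1.8, 5.7]
finger_gap: 0.0155
```

Run:
```python
from h import *
plan(.509,.010,.0871,77.6)
```

```text
t 22.7 tcp [0.5102 0.0075 0.0878] toolx [ 0.    -0.001 -1.   ] jaw -12.5 F [-2.76 -1.83  5.7 ] gap 0.0155 j [-0.14  0.28 -0.37  0.92 -0.    1.65]
offset cm [ 0.07 -0.17 -0.22] yaw(tool x) deg -0.1 or 179.9
```

>>> servo_tool(
  increments=[
    {"offset": [-0.05,0,0.04],"yaw": 0},
    {"offset": [-0.05,0,0.04],"yaw": 0},
    {"offset": [-0.05,0,0.04],"yaw": 0},
    {"offset": [-0.05,0,0.04],"yaw": 0},
    {"offset": [-0.05,0,0.04],"yaw": 0},
    {"offset": [-1,0,0.04],"yaw": 0},
    {"offset": [-3,0,0.04],"yaw": 0},
    {"offset": [-5,0,0.04],"yaw": 0},
  ],
  claw=0.7,
)

```text
clock: 23.5
tcp_pos: [0.5099, 0.0074, 0.1381]
orientation: [-0.442, -0.551, -0.443, 0.552]
wrist_force: [0.3, -0.4, -0.3]
finger_gap: 0.0598
```

>>> servo_tool(
  increments=[
    {"offset": [-1,0,0],"yaw": 0},
    {"offset": [-1,0,0],"yaw": 0},
    {"offset": [-1,0,0],"yaw": 0},
    {"offset": [-1,0,0],"yaw": 0},
    {"offset": [-1,0,0],"yaw": 0},
    {"offset": [-1,0,0],"yaw": 0},
    {"offset": [-1,0,0],"yaw": 0},
    {"offset": [-1,0,0],"yaw": 0},
  ],
)

```text
clock: 24.3
tcp_pos: [0.5101, 0.0074, 0.1471]
orientation: [-0.443, -0.551, -0.443, 0.552]
wrist_force: [-0.5, -0.1, -0.3]
finger_gap: 0.0599
```

Run:
```python
from h import *
plan(.509,.010,.0871,77.6)
s,_=snap('scene','scene12'); t,_=snap('top','top12')
a=[cv2.resize(x[:,:,::-1],(400,400),interpolation=cv2.INTER_CUBIC) for x in (t[170:230,300:360],s[140:200,285:345])]
cv2.imwrite('pics/c17.png',np.hstack(a))
for n,im,b in(('top',t,(300,170,380,240)),('scene',s,(280,135,350,205))):
    for c,st in blobs(brass(im),b): print(n,'brass',c.round(2),st)
    for c,st in blobs(black(im),(305,150,325,175)): 
        if n=='scene': print('black',c,st)
```

```text
t 24.3 tcp [0.5101 0.0074 0.1471] toolx [-0. -0. -1.] jaw -12.5 F [-0.53 -0.11 -0.35] gap 0.0599 j [-0.14  0.23 -0.28  1.06 -0.    1.65]
offset cm [ 6.   -0.16 -0.23] yaw(tool x) deg -0.1 or 179.9
top brass [320.57 201.  ] [318 198   7   7  30]
scene brass [328.66 165.12] [326 161   6   9  41]
scene brass [303.92 185.15] [301 182   7   7  39]
black [323.5 152. ] [323 150   2   5  10]
black [313.06521739 164.04347826] [310 160   7  10  46]
```

View pics/c17.png

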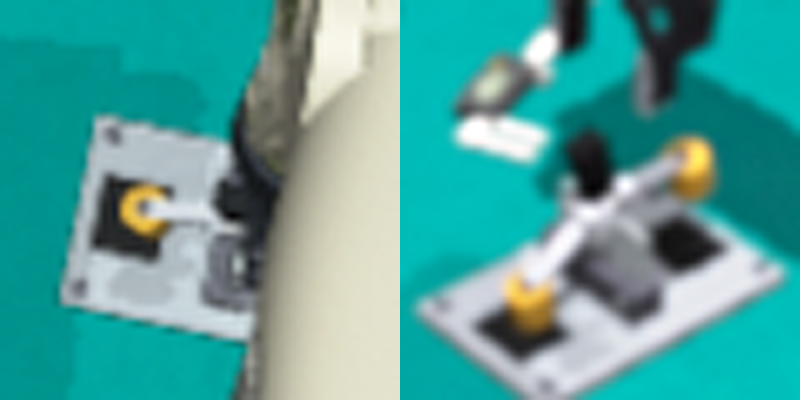

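The +y end dips onto its pad: scene brass is at (303.9,185.2) and (328.7,165.1), a tilt of about 0.27 rad with the spigot leaning. This rotor is bad and goes in the red tray. I'll regrip about 9 mm toward +y.

>>> servo_tool(
  increments=[
    {"offset": [0.5,0,-0.5],"yaw": 0},
    {"offset": [1.8,0,-0.9],"yaw": 0},
    {"offset": [3.2,0,-0.9],"yaw": 0},
    {"offset": [4.5,0,-0.9],"yaw": 0},
    {"offset": [5.3,0,-0.9],"yaw": 0},
    {"offset": [5.7,0,-0.9],"yaw": 0},
    {"offset": [5.7,0,-0.9],"yaw": 0},
    {"offset": [5.7,0,-0.9],"yaw": 0},
  ],
)

```text
clock: 25.2
tcp_pos: [0.5125, 0.0162, 0.0907]
orientation: [0.443, 0.552, 0.442, -0.551]
wrist_force: [-0.8, -0.3, 0.2]
finger_gap: 0.0597
```

>>> servo_tool(
  increments=[
    {"offset": [0,0,0],"yaw": 0},
    {"offset": [0,0,0],"yaw": 0},
    {"offset": [0,0,0],"yaw": 0},
    {"offset": [0,0,0],"yaw": 0},
    {"offset": [0,0,0],"yaw": 0},
    {"offset": [0,0,0],"yaw": 0},
    {"offset": [-0.5,0,0],"yaw": 0},
    {"offset": [-1.5,0,0],"yaw": 0},
  ],
  claw=0,
  force=25,
)

```text
clock: 26.0
tcp_pos: [0.5109, 0.0163, 0.1046]
orientation: [-0.442, -0.551, -0.443, 0.552]
wrist_force: [-1.4, -0.3, -2.0]
finger_gap: 0.0156
```

Run:
```python
from h import *
plan(.376,-.288,.14,79.5)
s,_=snap('scene','scene13'); 
cv2.imwrite('pics/c18.png',cv2.resize(s[140:200,285:345,::-1],(500,500),interpolation=cv2.INTER_CUBIC))
for c,st in blobs(brass(s),(280,135,350,205)): print('brass',c.round(2),st)
```

```text
t 26.0 tcp [0.5109 0.0163 0.1046] toolx [-0.003  0.    -1.   ] jaw -12.5 F [-1.38 -0.28 -2.02] gap 0.0156 j [-0.13  0.27 -0.34  0.97 -0.    1.66]
offset cm [-3.51 -6.59 32.63] yaw(tool x) deg -2.0 or 178.0
brass [329.11 162.28] [326 158   6   9  36]
brass [304.72 182.47] [301 179   8   8  43]
```

View pics/c18.png

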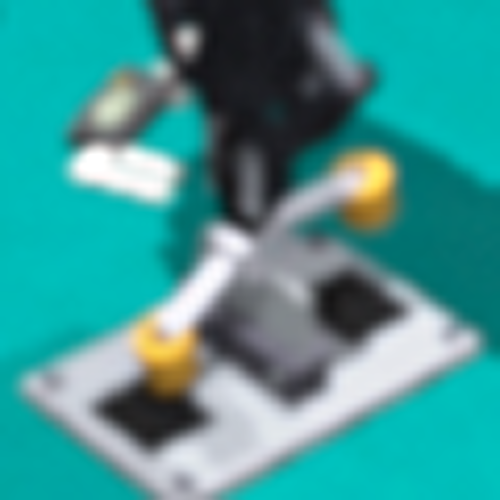

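>>> servo_tool(
  increments=[
    {"offset": [-1.5,0,0],"yaw": 0},
    {"offset": [-4,0,0],"yaw": 0},
    {"offset": [-6.5,0,0],"yaw": 0},
    {"offset": [-7.5,-0.2,1],"yaw": 0},
    {"offset": [-7.8,-0.8,3.5],"yaw": 0},
    {"offset": [-7.8,-1.5,7],"yaw": -0.5},
    {"offset": [-7.8,-2.3,11],"yaw": -1},
    {"offset": [-7.8,-3.1,15],"yaw": -1},
  ],
)

```text
clock: 26.85
tcp_pos: [0.4481, -0.1249, 0.1829]
orientation: [-0.448, -0.547, -0.448, 0.548]
wrist_force: [0.4, -0.4, -1.8]
finger_gap: 0.0157
```

>>> servo_tool(
  increments=[
    {"offset": [0,-0.8,4],"yaw": -0.5},
    {"offset": [0,-1.6,8],"yaw": -0.5},
    {"offset": [0,-2.3,11.5],"yaw": -1},
    {"offset": [0,-2.8,14],"yaw": -1},
    {"offset": [0.5,-3.1,15.3],"yaw": -1},
    {"offset": [2,-3.1,15.3],"yaw": -1},
    {"offset": [4,-3.1,15.3],"yaw": -1},
    {"offset": [5.5,-3.1,15.3],"yaw": -1},
  ],
)

```text
clock: 27.65
tcp_pos: [0.3876, -0.2666, 0.1267]
orientation: [0.451, 0.544, 0.453, -0.544]
wrist_force: [-0.2, 0.1, -3.8]
finger_gap: 0.0154
```

Run:
```python
from h import *
plan(.380,-.266,.0806,79.5)
s,_=snap('scene','scene14'); t,_=snap('top','top14')
a=[cv2.resize(x[:,:,::-1],(400,400),interpolation=cv2.INTER_CUBIC) for x in (t[190:280,370:460],s[110:210,320:420])]
cv2.imwrite('pics/c19.png',np.hstack(a))
for n,im,b in(('top',t,(370,190,460,280)),('scene',s,(320,110,420,210))):
    for c,st in blobs(brass(im),b,10): print(n,'brass',c.round(2),st)
```

```text
t 27.65 tcp [ 0.3876 -0.2666  0.1267] toolx [-0.001  0.001 -1.   ] jaw -10.5 F [-0.18  0.12 -3.82] gap 0.0154 j [-0.77  0.18 -0.4   1.    0.    0.98]
offset cm [ 4.61 -0.76  0.09] yaw(tool x) deg -0.0 or 180.0
top brass [401.27 234.17] [399 231   7   7  30]
scene brass [376.94 123.44] [375 120   5   6  18]
scene brass [374.23 153.26] [372 150   6   7  31]
```

View pics/c19.png

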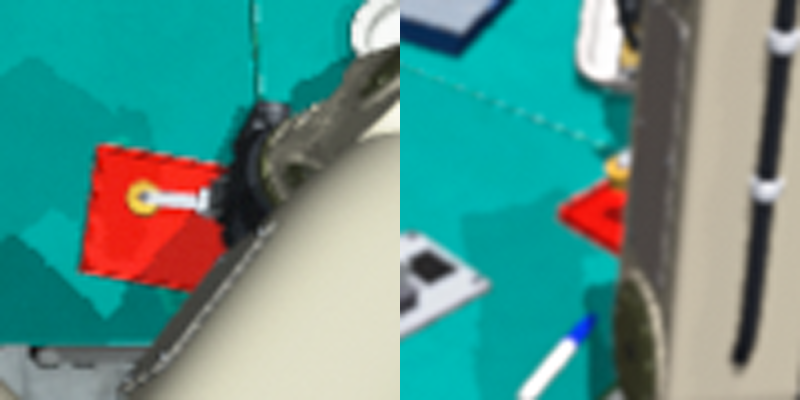

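>>> servo_tool(
  increments=[
    {"offset": [0.8,-0.3,0.1],"yaw": 0},
    {"offset": [1.8,-0.7,0.1],"yaw": 0},
    {"offset": [2.6,-0.7,0.1],"yaw": 0},
    {"offset": [3.1,-0.7,0.1],"yaw": 0},
    {"offset": [3.5,-0.7,0.1],"yaw": 0},
    {"offset": [3.8,-0.7,0.1],"yaw": 0},
    {"offset": [4,-0.7,0.1],"yaw": 0},
    {"offset": [4,-0.7,0.1],"yaw": 0},
  ],
  force=20,
)

```text
clock: 28.55
tcp_pos: [0.3814, -0.267, 0.0882]
orientation: [-0.452, -0.544, -0.452, 0.544]
wrist_force: [-0.1, -0.3, -2.6]
finger_gap: 0.0154
```

Run:
```python
from h import *
plan(.380,-.266,.0806,79.5)
t,_=snap('top','top15')
for c,st in blobs(brass(t),(370,190,460,280),10): print('brass',c.round(2),st,onz('top',c,.03))
print(env.get_state()['ft_torque'])
```

```text
t 28.55 tcp [ 0.3814 -0.267   0.0882] toolx [-0. -0. -1.] jaw -10.5 F [-0.1  -0.34 -2.58] gap 0.0154 j [-0.78  0.2  -0.47  0.9  -0.    0.97]
offset cm [ 0.76 -0.16 -0.07] yaw(tool x) deg -0.0 or 180.0
brass [399.03 236.65] [396 233   7   8  31] [ 0.39051098 -0.22040483  0.03      ]
[-0.02776489 -0.03351303 -0.01379059]
```

>>> servo_tool(
  increments=[
    {"offset": [0.1,0,0],"yaw": 0},
    {"offset": [0.2,0,0],"yaw": 0},
    {"offset": [0.3,0,0],"yaw": 0},
    {"offset": [0.4,0,0],"yaw": 0},
    {"offset": [0.5,0,0],"yaw": 0},
    {"offset": [0.6,0,0],"yaw": 0},
    {"offset": [0.7,0,0],"yaw": 0},
    {"offset": [0.7,0,0],"yaw": 0},
  ],
)

```text
clock: 29.4
tcp_pos: [0.3816, -0.2676, 0.082]
orientation: [-0.453, -0.544, -0.452, 0.544]
wrist_force: [-1.8, 0.2, 3.4]
finger_gap: 0.0155
```

Run:
```python
from h import *
plan(.380,-.266,.0806,79.5)
```

```text
t 29.4 tcp [ 0.3816 -0.2676  0.082 ] toolx [ 0.    -0.001 -1.   ] jaw -10.5 F [-1.83  0.19  3.37] gap 0.0155 j [-0.78  0.21 -0.48  0.88 -0.    0.97]
offset cm [ 0.14 -0.19 -0.13] yaw(tool x) deg -0.0 or 180.0
```

>>> servo_tool(
  increments=[
    {"offset": [0.1,0,0.17],"yaw": 0},
    {"offset": [0.2,0,0.34],"yaw": 0},
    {"offset": [0.3,0,0.5],"yaw": 0},
    {"offset": [0.4,0,0.67],"yaw": 0},
    {"offset": [0.5,0,0.84],"yaw": 0},
    {"offset": [0.6,0,1],"yaw": 0},
    {"offset": [0.75,0,1.2],"yaw": 0},
    {"offset": [0.75,0,1.2],"yaw": 0},
  ],
)

```text
clock: 30.2
tcp_pos: [0.3794, -0.2796, 0.074]
orientation: [-0.452, -0.544, -0.452, 0.544]
wrist_force: [-1.1, -1.6, 5.1]
finger_gap: 0.0155
```

Run:
```python
from h import *
plan(.380,-.266,.0806,79.5)
t,_=snap('top','top16')
for c,st in blobs(brass(t),(370,190,460,280),10): print('brass',c.round(2),st,onz('top',c,.03))
print(env.get_state()['ft_torque'])
cv2.imwrite('pics/c20.png',cv2.resize(t[205:265,375:435,::-1],(500,500),interpolation=cv2.INTER_CUBIC))
```

```text
t 30.2 tcp [ 0.3794 -0.2796  0.074 ] toolx [ 0.    -0.001 -1.   ] jaw -10.5 F [-1.08 -1.65  5.13] gap 0.0155 j [-0.81  0.23 -0.48  0.86 -0.    0.95]
offset cm [-0.67 -0.19 -1.34] yaw(tool x) deg -0.0 or 180.0
brass [399.16 236.94] [397 234   6   7  31] [ 0.38944754 -0.22082067  0.03      ]
[-0.16103682  0.30159609  0.07284265]
```

View pics/c20.png

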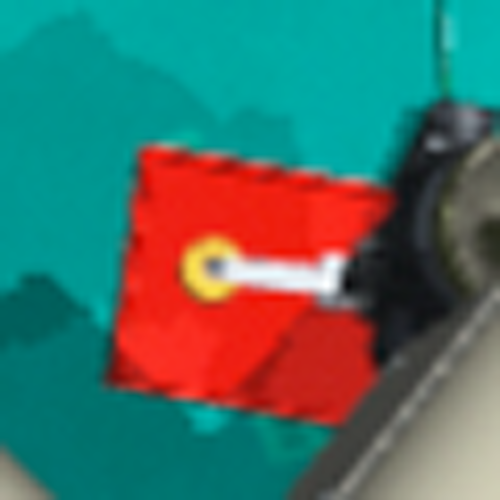

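The low end stays put while the rotor turns level in the grip, so I'll continue.

>>> servo_tool(
  increments=[
    {"offset": [0.12,0,0.15],"yaw": 0},
    {"offset": [0.24,0,0.3],"yaw": 0},
    {"offset": [0.36,0,0.45],"yaw": 0},
    {"offset": [0.48,0,0.6],"yaw": 0},
    {"offset": [0.6,0,0.75],"yaw": 0},
    {"offset": [0.7,0,0.88],"yaw": 0},
    {"offset": [0.8,0,1],"yaw": 0},
    {"offset": [0.8,0,1],"yaw": 0},
  ],
)

```text
clock: 31.05
tcp_pos: [0.3775, -0.289, 0.0658]
orientation: [-0.452, -0.544, -0.452, 0.544]
wrist_force: [-0.4, -2.3, 4.0]
finger_gap: 0.0153
```

Run:
```python
from h import *
plan(.376,-.288,.065,79.5)
t,_=snap('top','top17'); 
for c,st in blobs(brass(t),(370,190,460,280),10): print('brass',c.round(2),st,onz('top',c,.028))
print(env.get_state()['ft_torque'])
```

```text
t 31.05 tcp [ 0.3775 -0.289   0.0658] toolx [ 0.    -0.001 -1.   ] jaw -10.5 F [-0.42 -2.33  4.  ] gap 0.0153 j [-0.82  0.24 -0.48  0.85 -0.    0.93]
offset cm [ 0.08 -0.16 -0.07] yaw(tool x) deg -0.0 or 180.0
brass [399.75 237.  ] [397 234   7   7  32] [ 0.38940607 -0.22349606  0.028     ]
[-0.12930854  0.27675448  0.09799934]
```

>>> servo_tool(
  increments=[
    {"offset": [0.05,0,0.05],"yaw": 0},
    {"offset": [0.1,0,0.1],"yaw": 0},
    {"offset": [0.15,0,0.15],"yaw": 0},
    {"offset": [0.2,0,0.15],"yaw": 0},
    {"offset": [0.25,0,0.15],"yaw": 0},
    {"offset": [0.3,0,0.15],"yaw": 0},
    {"offset": [0.3,0,0.15],"yaw": 0},
    {"offset": [0.3,0,0.15],"yaw": 0},
  ],
)

```text
clock: 31.9
tcp_pos: [0.3773, -0.2914, 0.0635]
orientation: [-0.453, -0.543, -0.451, 0.544]
wrist_force: [-2.1, -3.7, 8.1]
finger_gap: 0.0156
```

Run:
```python
from h import *
plan(.376,-.288,.065,79.5)
t,d=snap('top','top18'); 
for c,st in blobs(brass(t),(370,190,460,280),10): print('brass',c.round(2),st,onz('top',c,.028))
print(env.get_state()['ft_torque'])
cv2.imwrite('pics/c21.png',cv2.resize(t[205:265,375:435,::-1],(500,500),interpolation=cv2.INTER_CUBIC))
```

```text
t 31.9 tcp [ 0.3773 -0.2914  0.0635] toolx [ 0.    -0.003 -1.   ] jaw -10.5 F [-2.13 -3.65  8.13] gap 0.0156 j [-0.83  0.25 -0.48  0.84 -0.    0.93]
offset cm [-0.15 -0.19 -0.31] yaw(tool x) deg -0.0 or 180.0
brass [399.79 237.03] [397 234   7   7  33] [ 0.38929466 -0.22362856  0.028     ]
[-0.44975534  0.67527759  0.1031818 ]
```

View pics/c21.png

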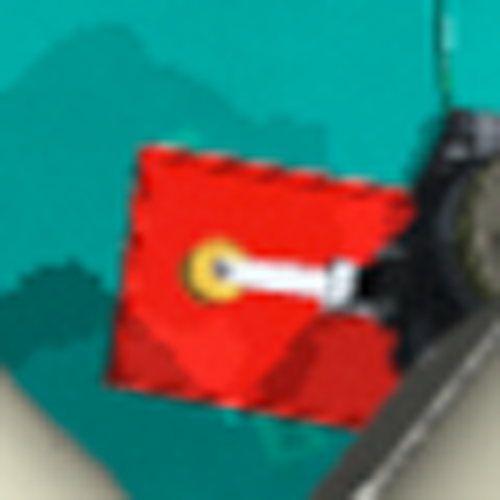

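>>> servo_tool(
  increments=[
    {"offset": [-0.1,0,-0.1],"yaw": 0},
    {"offset": [-0.1,0,-0.1],"yaw": 0},
    {"offset": [-0.1,0,-0.1],"yaw": 0},
    {"offset": [-0.1,0,-0.1],"yaw": 0},
    {"offset": [-0.1,0,-0.1],"yaw": 0},
    {"offset": [-0.5,0,-0.1],"yaw": 0},
    {"offset": [-2.5,0,-0.1],"yaw": 0},
    {"offset": [-6,0,-0.1],"yaw": 0},
  ],
  claw=0.8,
)

```text
clock: 32.75
tcp_pos: [0.3759, -0.2876, 0.1216]
orientation: [-0.45, -0.544, -0.454, 0.544]
wrist_force: [0.4, 0.2, 1.0]
finger_gap: 0.0685
```

Run:
```python
from h import *
plan(.45,-.05,.3,79.5)
```

```text
t 32.75 tcp [ 0.3759 -0.2876  0.1216] toolx [-0.003  0.004 -1.   ] jaw -10.5 F [0.43 0.21 0.98] gap 0.0685 j [-0.82  0.19 -0.4   0.99 -0.    0.93]
offset cm [-17.78   2.88 -24.77] yaw(tool x) deg -0.0 or 180.0
```

Now I'll move the arm away, up and to the centre, to view both trays.

>>> servo_tool(
  increments=[
    {"offset": [-3,0,0],"yaw": 0},
    {"offset": [-7,0,0],"yaw": 0},
    {"offset": [-10,0.3,-2],"yaw": 0},
    {"offset": [-12,0.8,-6],"yaw": 0},
    {"offset": [-13,1.3,-10.5],"yaw": 0},
    {"offset": [-13,1.8,-15],"yaw": 0},
    {"offset": [-13,2.4,-19.5],"yaw": 0},
    {"offset": [-13,3,-23],"yaw": 0},
  ],
)

```text
clock: 33.55
tcp_pos: [0.4489, -0.0662, 0.2534]
orientation: [0.453, 0.544, 0.452, -0.543]
wrist_force: [0.4, -0.2, 0.2]
finger_gap: 0.0684
```

Run:
```python
from h import *
s,_=snap('scene','scene19'); t,d=snap('top','top19')
for c,st in blobs(brass(t),(220,180,450,275),10): print('top brass',c.round(2),st,onz('top',c,.028).round(4))
for c,st in blobs(brass(s),(240,130,400,280),10): print('scene brass',c.round(2),st)
cv2.imwrite('pics/c22.png',cv2.resize(np.vstack([t[165:265,215:455,::-1],s[110:270,180:420,::-1]]),(554,600),interpolation=cv2.INTER_CUBIC))
```

```text
top brass [243.95 239.4 ] [242 237   6   6  20] [0.3825 0.3459 0.028 ]
top brass [434.   243.12] [430 239   8   8  33] [ 0.3666 -0.347   0.028 ]
top brass [277.96 242.57] [275 240   6   6  23] [0.3705 0.2216 0.028 ]
scene brass [375.22 163.83] [373 160   6   8  36]
scene brass [310.88 230.76] [308 227   6   7  25]
scene brass [284.74 249.64] [282 246   7   8  42]
```

View pics/c22.png

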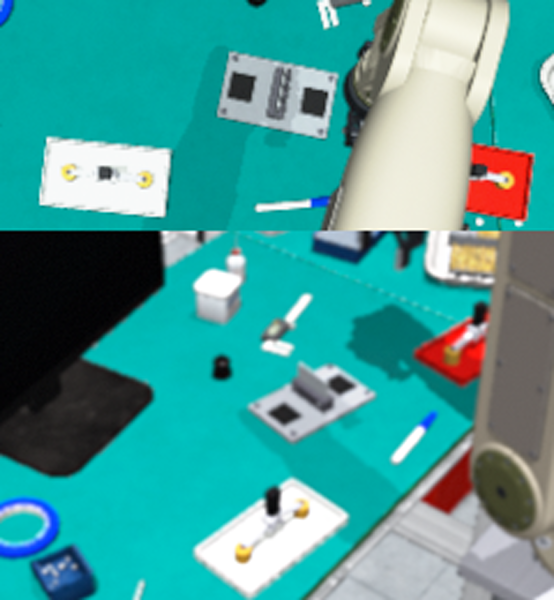

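>>> servo_tool(
  increments=[
    {"offset": [0,0,-2],"yaw": 0},
    {"offset": [0,0,-5],"yaw": 0},
    {"offset": [0,0,-8],"yaw": 0},
    {"offset": [0,0,-11],"yaw": 0},
    {"offset": [0,0,-13],"yaw": 0},
    {"offset": [0,0,-14],"yaw": 0},
    {"offset": [0,0,-14],"yaw": 0},
    {"offset": [0,0,-14],"yaw": 0},
  ],
)

```text
clock: 34.45
tcp_pos: [0.4742, 0.0685, 0.2528]
orientation: [-0.452, -0.544, -0.452, 0.544]
wrist_force: [0.2, 0.2, 0.3]
finger_gap: 0.0682
```

Run:
```python
from h import *
s,_=snap('scene','scene20'); t,d=snap('top','top20')
for c,st in blobs(brass(t),(370,180,450,275),10): print('top brass',c.round(2),st,onz('top',c,.028).round(4))
for c,st in blobs(brass(s),(340,130,400,200),10): print('scene brass',c.round(2),st,onz('scene',c,.018).round(4))
a=[cv2.resize(x[:,:,::-1],(400,400),interpolation=cv2.INTER_CUBIC) for x in (t[200:270,380:450],s[130:190,350:410])]
cv2.imwrite('pics/c23.png',np.hstack(a))
```

```text
top brass [399.88 237.12] [397 234   7   7  34] [ 0.389 -0.224  0.028]
top brass [434.   243.12] [430 239   8   8  33] [ 0.3666 -0.347   0.028 ]
scene brass [395.76 151.34] [393 148   6   8  29] [ 0.3638 -0.3438  0.018 ]
scene brass [375.14 163.49] [372 160   8   8  37] [ 0.3874 -0.2219  0.018 ]
```

View pics/c23.png

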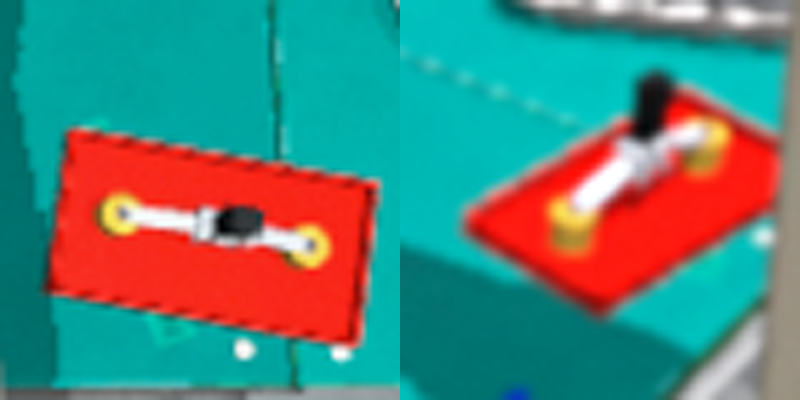

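View pics/top20.png

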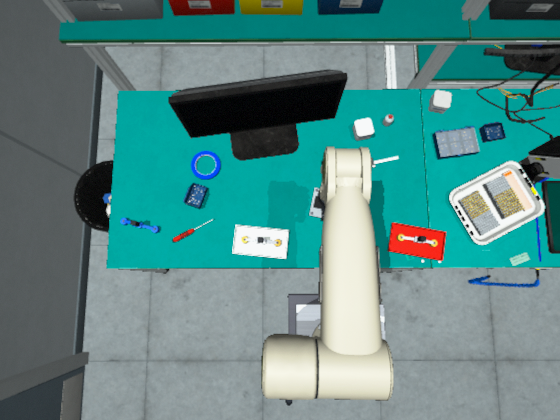

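Both rotors stand upright in their trays. The good one is in white at top px (260,241), and the dipped one in red at (417,240), with brass at (400,237) and (434,243). The blue look-alike has not moved.

Run:
```python
from workcell import env
print(env.hand_in())
```

```text
the job is handed in; nothing more can be done
None
```

I checked both rotors on the knife edge and put each one in its tray, then handed the job in at about 34.5 s. No verdict was reported.

- **First rotor (the right-hand one at the start):** after I let go it stayed about 0.05 rad off level with both ends clear of the pads. Two pictures 0.9 s apart were identical, so it went into the white tray.
- **Second rotor (the left-hand one):** its +y end dipped to the pad, about 0.27 rad. I gripped it tilted, set the low end down in the red tray, and turned it level in the grip before letting go.

**Last checks:**
- Both cameras show both rotors standing upright and well inside their trays.
- The gripper is clear of everything, the caliper and the loupe were not touched, and the blue look-alike has not moved.
- In the last top picture the arm covered the loupe and part of the caliper. Both were in view in the scene picture about a second earlier.

**What disagreed:**
- The two cameras differed by about 4–6 mm in position.
- The groove first touched the edge about 1.5 mm to one side for each rotor. I corrected both by the measured contact force before letting go.
- The two-view heights of the brass ends and pads came out 5–10 mm low. The depth readings put the spigot tops at about 90–98 mm and the edge at 66–72 mm, at or a few mm above the stated 90 and 66 mm.

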